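# Line up the guard hinge and hold it for pinning

### The arm

A 6-joint arm with a two-finger parallel gripper is mounted at the origin on the work surface. World frame = base frame: x ahead of the robot, y to its left, z up, the work surface at z = 0. Lengths are in m, angles in rad, forces in N, time in s.
With the tool pointing down it reaches from about 0.325 to 0.775 m from the base axis. Payload 5.5 kg.
Tool frame: the origin (TCP) lies on the front face of the gripper's body, between the roots of the fingers; the fingertips stand 73 mm ahead of it and the grasp point (between the pads) lies 54 mm ahead of it; z points along the fingers, x is the direction in which the jaws open and shut, and the axes are right-handed (so a half turn about z gives the same grasp; the last joint's range is limited). The gripper opens to 85 mm and grips with 20 to 120 N. Pads are 22 mm wide; open, the fingers measure 114 mm over their backs; the gripper's body (76 mm by 85 mm) begins 54 mm behind the grasp point. The pads swing forward as they close: fully open they stand 13 mm farther back than shut.
Start: joints at [-1.311, 0.091, 1.231, -0, 1.82, -0.057], TCP at [0.187, -0.57, 0.304] pointing down, gripper open.
Joint ranges: [-2.87, 2.87], [-0.86, 2.18], [0.17, 2.46], [-1.51, 4.65], [0.06, 2.69], [-2.65, 2.65]. Speed limits (rad/s): [2.57, 2.57, 3.01, 3.14, 3.14, 3.14].

### API

Orientations are given as a unit quaternion [w, x, y, z].
In Python, from plant import * gives the robot as it stands.
- The arm moves only by the shell command python3 -m inch 'ROWS' [FORCE]. ROWS is a JSON object of lists of equal length, an entry for each row: "delta_pos": the shift along the tool's x, y, z in units of 2.5 cm (1.0 is 2.5 cm), a list of three; "delta_rot": the turn, a rotation vector about the tool's x, y, z in units of pi/4 rad (1.0 is pi/4 rad), a list of three; "jaw": the gripper's target within -1 to 1 (fully open at 1, half-way at 0, shut at -1). In form: {"delta_pos": [[x, y, z], ...], "delta_rot": [[ax, ay, az], ...], "jaw": [jaw, ...]}. A call has 1 to 20 rows; each row shifts and turns the commanded pose from where the row before left it, along the tool's axes as they then stand; what a row does not reach is not made up. A row lasts 1/12 s, in which the tool goes at most 41.7 mm and 7.16 degrees, less where a joint would pass 70% of its speed; a pose out of reach is approached as far as the arm can. A call with a number of a shift or a turn outside -1 to 1 is refused whole. A call with a gripper value outside its range is refused whole. The fingers move at their own pace and stop on an object; FORCE is the grip in N (left out, the last holds). Time passes only in rows, so rows that do not move let the fingers close. It gives the time, the measured TCP pose, the force and the opening at its end, in the units of the state.
- observe(): the state, without advancing time (a new reading comes with each control period).
- camera(name): name is "scene" or "top" or "wrist"; returns a dict with "frame" (400x640x3 uint8, blue, green, red), "fx", "fy", "cx", "cy" (pixels), "R" (3x3) and "t" (3): a world point X has camera coordinates R X + t. Camera axes: x right, y down, z forward; pixel columns grow to the right and rows downward; lengths in m; the calibration is good to about 2 mm. The wrist camera is an equidistant fisheye: a pixel r from the principal point sees the ray r / f radians off the axis. A picture is of the moment at which its call begins. There is no depth.
- finish_job(): hands the job in, once; it reports no verdict.
The state is a dict: "clock": time; "q": joint angles; "dq": joint speeds; "joint_efforts": joint torques, N m; "ee_pos": TCP position; "orientation": TCP orientation; "wrist_force": force on the tool from outside, world axes, zero at the start; "moment": the same for the moment, N m; "gripper_width": finger opening in m.
Only numpy, scipy, OpenCV 4.12 (cv2) and the standard library are available. Lean on these libraries where they do the work, as an engineer would, in place of code of your own. Each camera call takes 0.05 s, during which the arm holds its last target.

### The job

On the jamb block, first pull the red knob to draw the hinge pin fully back out of the gap. Then lift the blue hinge leaf out of its stand and hold its knuckle centred between the jamb's two blue knuckles, so that all three holes line up on one straight axis ready for the pin, with the leaf hanging from the gripper and not resting on the jamb. Finish while still holding it there, plate up, pin still drawn back; leave the orange leaf and everything else on the bench alone.

Things in the scene. Friction and masses are not known exactly. Their poses are not given: they have to be found in the camera images.
- jamb: grey jamb block fixed to the bench, with a blue hinge leaf on the side away from the robot. Origin on the bench straight under mid-gap; x points from the block to the hinge and on, away from the robot, y along the hinge axis, z up. Block: 100 mm tall, its face at x = -30 mm; a blue plate's face at x = -24 mm. Two blue knuckles: 26 mm outside, 14 mm bore, 25 mm long, either side of the 40 mm gap
- gap (a point): point on the hinge axis half-way between the two fixed knuckles, 95 mm above the bench; axes as jamb (y along the axis). The gap is free from y = -20 to +20 mm and 80 mm downwards: nothing stops a leaf at the right height
- pin (a joint): draw pin (steel, 10 mm diameter) sliding along the hinge axis, in m: 0 = fully in, across the gap and into the far knuckle; 0.070 = drawn back against its stop, gap clear. Grows towards the jamb's -y. About 2.5 N of friction; it stays where it is left
- pin_knob (a point): centre of the red knob on the pin's slide: upright cylinder, 22 mm diameter, 32 mm tall, 44 mm above the hinge axis (139 mm above the bench), on a 12 mm stem. Travels with the pin: 75 mm from mid-gap towards the jamb's -y when the pin is fully in. Cannot turn
- leaf_blue_grip (a point): grip point on the loose blue steel leaf (about 0.42 kg), mid-plate, 71 mm above its knuckle axis, 24 mm below its top edge, 96 mm above the bench at the start. It stands in a slotted stand, knuckle down. Plate 10 mm thick (leaf x), 60 mm wide (y), from 22 to 95 mm above the knuckle axis; same either way round. Lift straight up at least 70 mm to clear the stand
- leaf_blue_knuckle (a point): middle of the blue leaf's single knuckle (26 mm outside diameter, 14 mm bore, 30 mm long along the leaf's y axis, which is the bore's axis); axes: x through the plate's thickness, y along the bore, z up towards the plate
- leaf_orange_grip (a point): the same point on the orange leaf: same plate, but two 16 mm knuckles, 44 mm over both, so it does not fit this jamb; leave it in its stand
- stand_a: black and grey slotted stand fixed to the bench, 80 x 100 mm foot (x, y), holds one leaf upright; origin under its centre. Its slot posts are 68 mm tall; the leaf stands on its 12 mm thick foot; the slots run along its y
- stand_b: second stand, the same
- oil_bottle: white oil bottle, 64 mm wide, 190 mm tall; origin under its centre; bystander
- wrench: loose steel wrench, 160 mm long, lying flat; bystander
- screwdriver: loose screwdriver, 200 mm long, lying flat; bystander
- sleeve: brass sleeve, 28 mm diameter, 50 mm tall, standing; origin under its centre; bystander
- tin: open aluminium tin, 70 mm wide, 90 mm tall; origin under its centre; bystander
- collar: dark steel collar, 44 mm diameter, 20 mm tall, lying flat; origin under its centre; bystander
Things that resemble listed ones, but are neither listed nor needed, are in the scene too. Of the things that look like the part that bears leaf_blue_grip, the smallest one is meant.

How it is judged:
By the outcome, as a careful person would: the job done as asked, in the order asked, and still so for the second after the job is handed in, while the arm keeps its last pose, push and grip.
It also fails if it takes over 51 s, if anything falls off the work surface, if the arm or the gripper's body presses on something with over 40 N, if the wrist force passes 120 N, or if a joint passes its speed limit or range.

## Working session

There is one attempt and no reset: what is moved stays moved. The work goes in short steps, Python scripts to look and compute and a shell command to move; the robot and the scene stay as the last step left them, time stands still between calls to the robot, and variables do not carry over. Pictures are saved under pics/ and viewed, and the job is handed in when it is done.

```bash
ls; mkdir -p pics; python3 - <<'E'
from plant import *
import cv2
for n in ["scene","top","wrist"]:
    c=camera(n); cv2.imwrite(f"pics/{n}0.png",c["frame"])
    import numpy as np
    print(n,c["fx"],c["fy"],c["cx"],c["cy"],np.round(c["R"],4).tolist(),np.round(c["t"],4).tolist())
print(observe())
E
```

```text
pics
scene 488.8979511052108 488.8979511052108 313.8525539836294 196.65102290792794 [[0.4897, 0.8719, 0.0035], [0.6663, -0.3716, -0.6465], [-0.5624, 0.3189, -0.7629]] [-0.3121, -0.2603, 1.6322]
top 394.59726016995205 394.59726016995205 320.77471838740314 200.55949309736226 [[0.0279, -0.9996, 0.0062], [-0.9916, -0.0285, -0.1259], [0.1261, -0.0027, -0.992]] [0.0416, 0.5339, 1.077]
wrist 309.70691628693146 309.70691628693146 324.28953055164516 196.55528166491214 [[0.3113, -0.9503, -0.0014], [-0.915, -0.3001, 0.2698], [-0.2568, -0.0827, -0.9629]] [-0.5998, -0.0347, 0.3788]
{'clock': 0.15, 'q': array([-1.31070976e+00,  9.17186408e-02,  1.23160806e+00,  2.63495321e-06,
        1.81982002e+00, -5.67207642e-02]), 'dq': array([-0.00127661, -0.00193463, -0.00169657, -0.00336318,  0.00018182,
        0.00048433]), 'joint_efforts': array([ 1.30950124e-03, -4.59372246e+01, -4.18526924e+01, -1.92539942e-04,
        9.54796997e-03, -1.14986130e-05]), 'ee_pos': array([ 0.18688081, -0.57004393,  0.30299162]), 'orientation': array([-4.91824007e-04,  8.09794477e-01, -5.86713134e-01, -6.01573113e-04]), 'wrist_force': array([ 0.90459359, -0.45668606, -0.7734637 ]), 'moment': array([0.00942584, 0.01162336, 0.01825862]), 'gripper_width': 0.08555814661069963}
```

View pics/scene0.png

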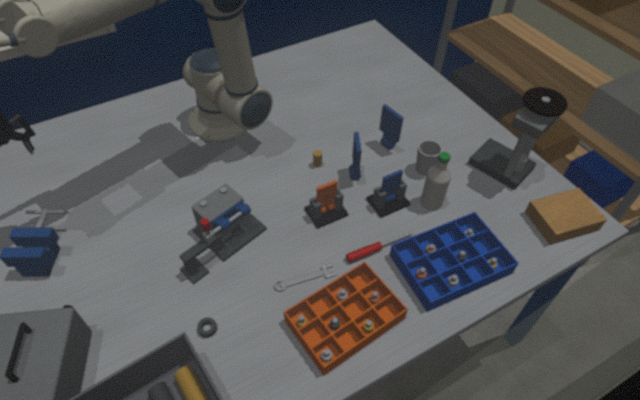

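View pics/top0.png

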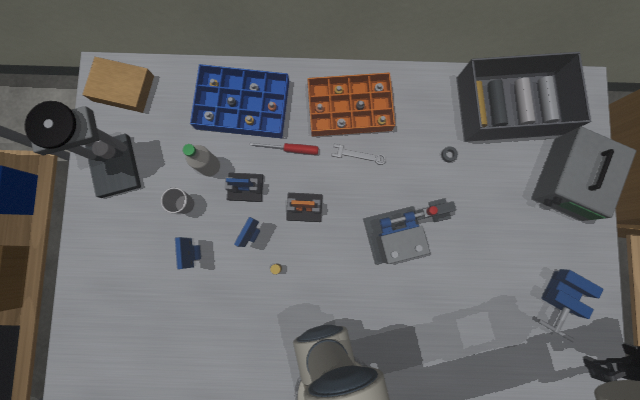

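View pics/wrist0.png

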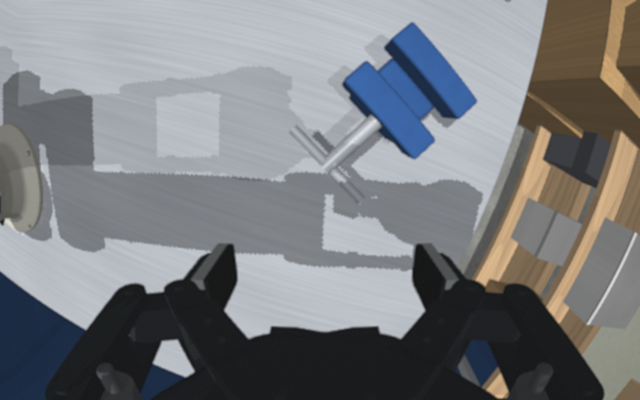

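```bash
cat > h.py <<'E'
from plant import *
import cv2, numpy as np
from scipy.optimize import least_squares
from scipy.spatial.transform import Rotation as Rn
def crop(c,u0,v0,u1,v1,s,name):
    cv2.imwrite("pics/"+name,cv2.resize(c["frame"][v0:v1,u0:u1],None,fx=s,fy=s,interpolation=cv2.INTER_CUBIC))
def ray(c,u,v,fish=False):
    R=np.array(c["R"]);t=np.array(c["t"])
    x=(u-c["cx"])/c["fx"];y=(v-c["cy"])/c["fy"]
    if fish:
        r=np.hypot(x,y); d=np.array([np.sin(r)*x/max(r,1e-9),np.sin(r)*y/max(r,1e-9),np.cos(r)])
    else: d=np.array([x,y,1.]);d/=np.linalg.norm(d)
    return -R.T@t, R.T@d
def tri(rays):
    A=np.zeros((3,3));b=np.zeros(3)
    for o,d in rays:
        P=np.eye(3)-np.outer(d,d);A+=P;b+=P@o
    X=np.linalg.solve(A,b)
    return X,[np.linalg.norm((np.eye(3)-np.outer(d,d))@(X-o)) for o,d in rays]
def atz(r,z): o,d=r; return o+d*(z-o[2])/d[2]
def proj(c,X,fish=False):
    p=np.array(c["R"])@np.array(X)+np.array(c["t"])
    if fish:
        th=np.arctan2(np.hypot(p[0],p[1]),p[2]);h=np.hypot(p[0],p[1])
        return c["cx"]+c["fx"]*th*p[0]/h,c["cy"]+c["fy"]*th*p[1]/h
    return c["cx"]+c["fx"]*p[0]/p[2],c["cy"]+c["fy"]*p[1]/p[2]
E
python3 - <<'E'
from h import *
s=camera("scene");t=camera("top")
crop(s,290,90,450,230,5,"s_leaf.png");crop(s,170,170,290,290,5,"s_jamb.png")
crop(t,160,130,340,290,4,"t_leaf.png");crop(t,350,180,470,280,6,"t_jamb.png")
E
```

```text
(no output)
```

View pics/s_leaf.png

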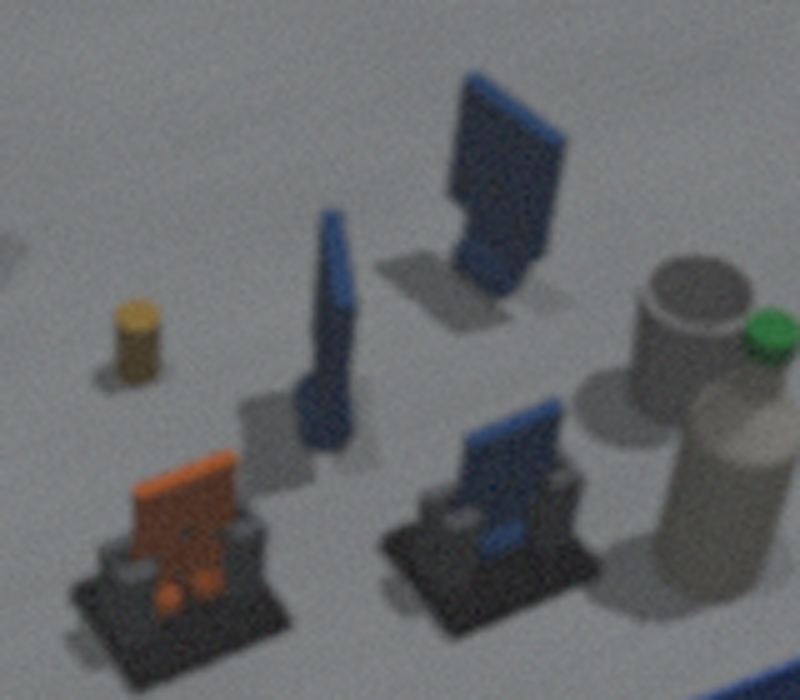

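View pics/t_leaf.png

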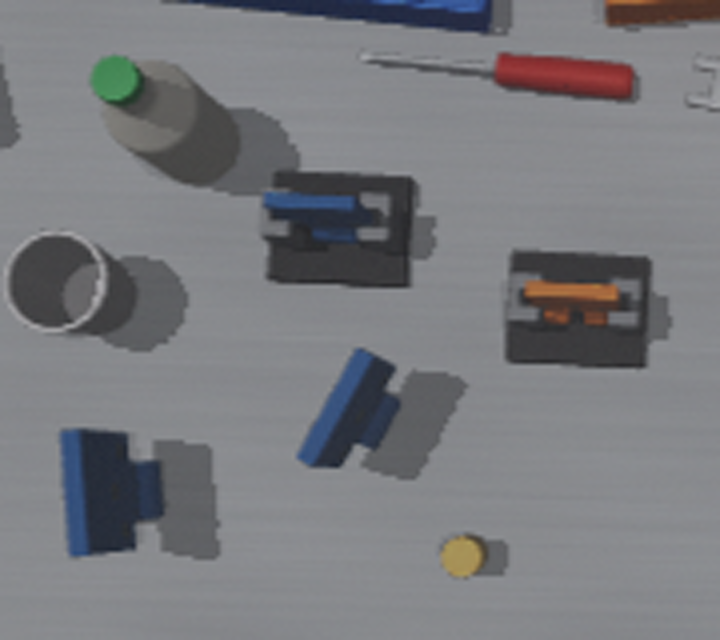

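View pics/s_jamb.png

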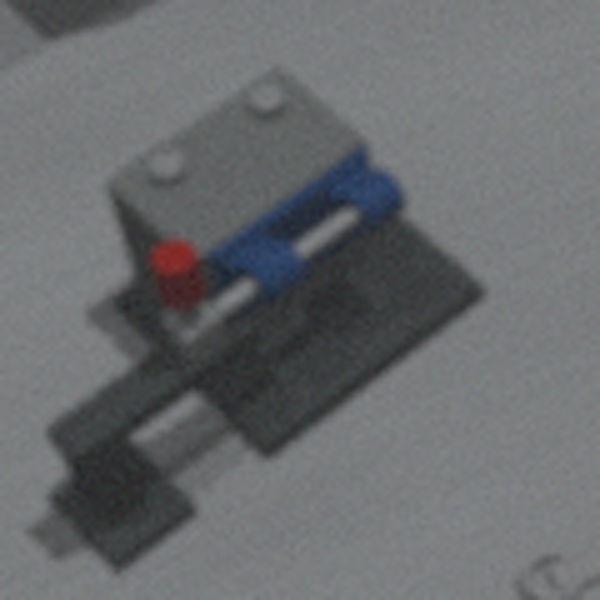

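View pics/t_jamb.png

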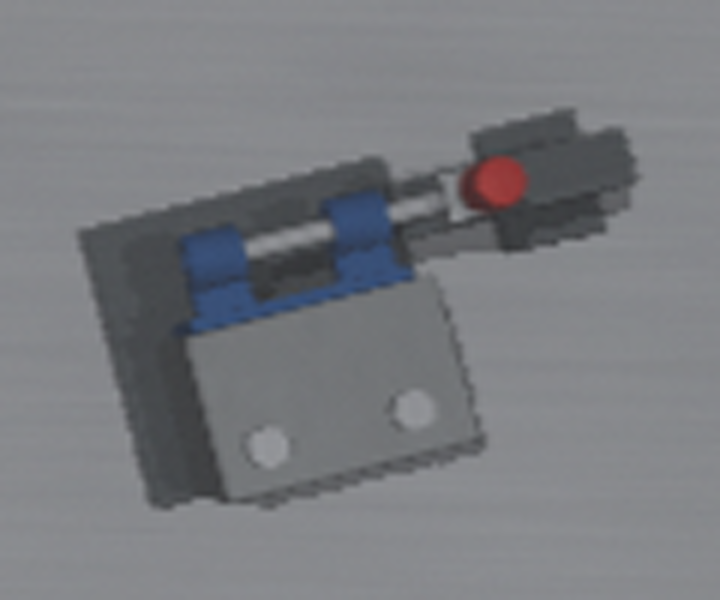

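```bash
python3 - <<'E'
from h import *
s=camera("scene");t=camera("top")
S=lambda x,y:ray(s,290+(x+.5)/5-.5,90+(y+.5)/5-.5)
T=lambda x,y:ray(t,160+(x+.5)/4-.5,130+(y+.5)/4-.5)
Sj=lambda x,y:ray(s,170+(x+.5)/5-.5,170+(y+.5)/5-.5)
Tj=lambda x,y:ray(t,350+(x+.5)/6-.5,180+(y+.5)/6-.5)
def p(n,a,b,z):
    X,e=tri([a,b]);print(n,X.round(4),np.round(e,4),"atz",z,atz(a,z).round(4),atz(b,z).round(4))
p("knobtop",Sj(176,257),Tj(501,181),.155)
p("blk far -y",Sj(205,265),Tj(434,280),.1)
p("blk far +y",Sj(368,155),Tj(188,337),.1)
p("blk near -y",Sj(112,188),Tj(484,442),.1)
p("blk near +y",Sj(280,68),Tj(229,500),.1)
p("leaf mid top",S(514,421),T(310,202),.12)
p("leaf L",S(468,437),T(355,203),.12)
p("leaf R",S(560,407),T(264,200),.12)
E
```

```text
knobtop [ 0.5026 -0.2234  0.1544] [0.0013 0.0013] atz 0.155 [ 0.5038 -0.2223  0.155 ] [ 0.502  -0.2245  0.155 ]
blk far -y [ 0.4658 -0.2074  0.096 ] [0.0045 0.0045] atz 0.1 [ 0.4715 -0.2041  0.1   ] [ 0.4637 -0.2107  0.1   ]
blk far +y [ 0.4369 -0.1028  0.0908] [0.0019 0.0019] atz 0.1 [ 0.4454 -0.1035  0.1   ] [ 0.4358 -0.1031  0.1   ]
blk near -y [ 0.3954 -0.23    0.0954] [0.0036 0.0036] atz 0.1 [ 0.4016 -0.2275  0.1   ] [ 0.3939 -0.2321  0.1   ]
blk near +y [ 0.3663 -0.1207  0.1001] [0.0008 0.0008] atz 0.1 [ 0.3667 -0.1199  0.1   ] [ 0.366  -0.1214  0.1   ]
leaf mid top [0.5696 0.2777 0.1191] [0.0011 0.0011] atz 0.12 [0.5705 0.2782 0.12  ] [0.569  0.2765 0.12  ]
leaf L [0.5693 0.2477 0.122 ] [0.001 0.001] atz 0.12 [0.5681 0.25   0.12  ] [0.5691 0.2472 0.12  ]
leaf R [0.5706 0.3083 0.1152] [0.0007 0.0007] atz 0.12 [0.5741 0.3058 0.12  ] [0.5694 0.3065 0.12  ]
```

```bash
python3 -m inch '{"delta_pos":[[-0.45,-0.8,0],[-0.45,-0.8,0],[-0.45,-0.8,0],[-0.45,-0.8,0],[-0.45,-0.8,0],[-0.45,-0.8,0],[-0.45,-0.8,0],[-0.45,-0.8,0],[-0.45,-0.8,0],[-0.45,-0.8,0],[-0.45,-0.8,0],[-0.45,-0.8,0],[-0.45,-0.8,0],[-0.45,-0.8,0],[-0.45,-0.8,0],[-0.45,-0.8,0],[0,0,0],[0,0,0]],"delta_rot":[[0,0,0],[0,0,0],[0,0,0],[0,0,0],[0,0,0],[0,0,0],[0,0,0],[0,0,0],[0,0,0],[0,0,0],[0,0,0],[0,0,0],[0,0,0],[0,0,0],[0,0,0],[0,0,0],[0,0,0.08],[0,0,0]],"jaw":[1,1,1,1,1,1,1,1,1,1,1,1,1,1,1,1,1,1]}' 40
python3 - <<'E'
from h import *
c=camera("wrist");cv2.imwrite("pics/w1.png",c["frame"])
print(-np.array(c["R"]).T@np.array(c["t"]))
E
```

```text
clock: 1.85
ee_pos: [0.4356, -0.2984, 0.3039]
orientation: [-0.0, 0.791, -0.612, -0.0]
wrist_force: [-0.7, -0.4, -0.0]
gripper_width: 0.0851
[ 0.5020883  -0.28144513  0.37437778]
```

View pics/w1.png

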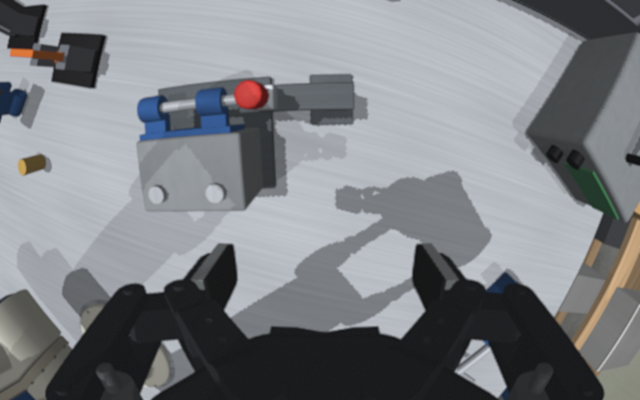

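```bash
python3 - <<'E'
from h import *
c=camera("wrist");crop(c,130,60,290,220,5,"w1c.png")
E
```

```text
(no output)
```

View pics/w1c.png

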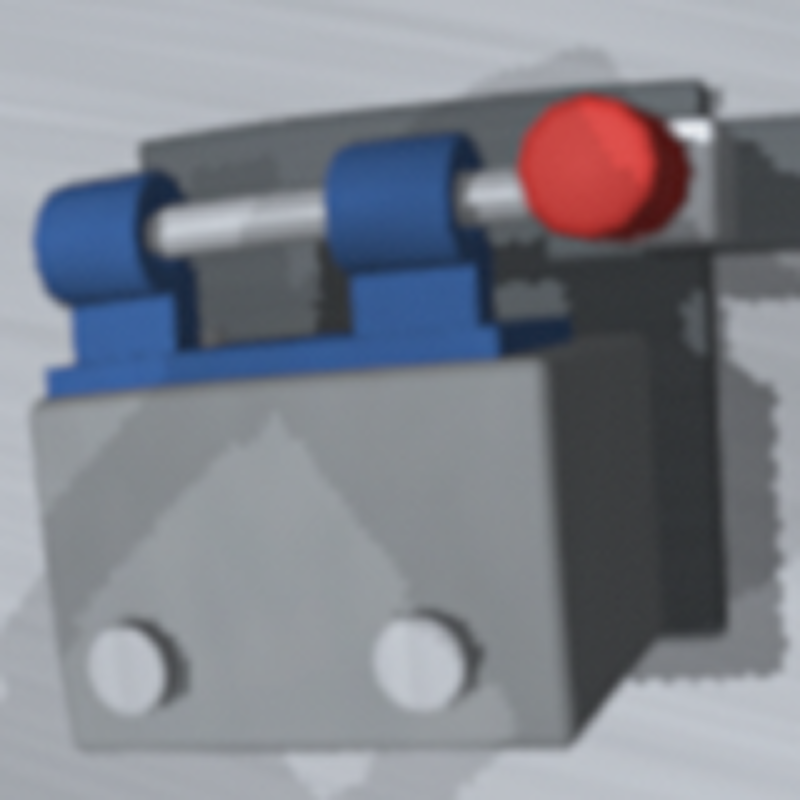

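```bash
python3 - <<'E'
from h import *
c=camera("wrist")
W=lambda x,y:ray(c,130+(x+.5)/5-.5,60+(y+.5)/5-.5,True)
s=camera("scene");t=camera("top")
Sj=lambda x,y:ray(s,170+(x+.5)/5-.5,170+(y+.5)/5-.5)
Tj=lambda x,y:ray(t,350+(x+.5)/6-.5,180+(y+.5)/6-.5)
print("knob w",atz(W(588,166),.155), tri([W(588,166),Sj(176,257),Tj(501,181)]))
P=[atz(W(*p),.1) for p in [(38,405),(548,362),(575,745),(80,748)]]
for p in P: print(p.round(4))
d=P[0]-P[1];print("yaw far",np.degrees(np.arctan2(-d[0],d[1])),np.linalg.norm(d))
d=P[3]-P[2];print("yaw near",np.degrees(np.arctan2(-d[0],d[1])),np.linalg.norm(d))
m=(P[0]+P[1])/2;th=np.radians(14.5)
print("gap from block",m+.03*np.array([np.cos(th),np.sin(th),0]))
k=tri([W(588,166),Sj(176,257),Tj(501,181)])[0]
print("gap from knob",k+.075*np.array([-np.sin(th),np.cos(th),0]))
print(observe()["ee_pos"])
E
```

```text
knob w [ 0.50204363 -0.22568612  0.155     ] (array([ 0.50222353, -0.22404577,  0.15328149]), [np.float64(0.001171293079762572), np.float64(0.001980532244436071), np.float64(0.0008776445869263925)])
[ 0.4359 -0.1051  0.1   ]
[ 0.4661 -0.2123  0.1   ]
[ 0.3962 -0.2316  0.1   ]
[ 0.3661 -0.1236  0.1   ]
yaw far 15.71571226844225 0.1113171010317567
yaw near 15.601198966111493 0.11209187061427661
gap from block [ 0.48003205 -0.15120912  0.1       ]
gap from knob [ 0.48344503 -0.15143469  0.15328149]
[ 0.43451313 -0.2999381   0.30389348]
```

```bash
python3 -m inch '{"delta_pos":[[-0.56,-0.84,0],[-0.56,-0.84,0],[-0.55,-0.84,0],[-0.55,-0.85,0],[0,0,0.8],[0,0,0.8],[0,0,0.8],[0,0,0.8],[0,0,0.3],[0,0,0],[0,0,0]],"delta_rot":[[0,0,0],[0,0,0],[0,0,0],[0,0,0],[0,0,0],[0,0,0],[0,0,0],[0,0,0],[0,0,0],[0,0,0],[0,0,0]],"jaw":[1,1,1,1,0.5,0.5,0.5,0.5,0.5,0.5,0.5]}' 40
python3 - <<'E'
from h import *
c=camera("wrist");cv2.imwrite("pics/w2.png",c["frame"])
E
```

```text
clock: 3.02
ee_pos: [0.5023, -0.2249, 0.2168]
orientation: [0.0, 0.791, -0.612, -0.0]
wrist_force: [-0.4, -1.1, 0.4]
gripper_width: 0.0639
```

View pics/w2.png

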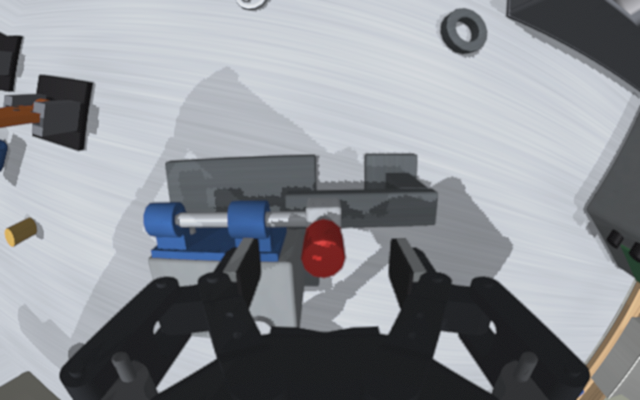

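The wrist view shows the knob at (323,250), midway between the open pads, with the pin rail aligned to the jaw direction. I'll descend and grip.

```bash
python3 -m inch '{"delta_pos":[[0,0,0.4],[0,0,0.4],[0,0,0],[0,0,0],[0,0,0],[0,0,0],[0,0,0],[0,0,0]],"delta_rot":[[0,0,0],[0,0,0],[0,0,0],[0,0,0],[0,0,0],[0,0,0],[0,0,0],[0,0,0]],"jaw":[0.5,0.5,-1,-1,-1,-1,-1,-1]}' 40
python3 - <<'E'
from h import *
c=camera("wrist");cv2.imwrite("pics/w3.png",c["frame"])
W=lambda x,y:ray(c,x,y,True)
print(observe()["wrist_force"])
E
```

```text
clock: 3.73
ee_pos: [0.5026, -0.2245, 0.1967]
orientation: [-0.0, 0.791, -0.612, 0.0]
wrist_force: [0.3, 0.2, 1.9]
gripper_width: 0.0208
[-1.60815284  0.15554991  1.48723294]
```

View pics/w3.png

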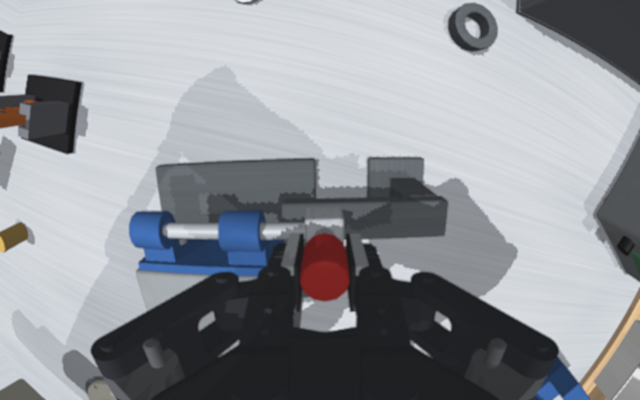

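```bash
python3 -m inch '{"delta_pos":[[0.2,0,0],[0.4,0,0],[0.4,0,0],[0.4,0,0],[0.4,0,0],[0.4,0,0],[0.3,0,0],[0.2,0,0],[0,0,0],[0,0,0]],"delta_rot":[[0,0,0],[0,0,0],[0,0,0],[0,0,0],[0,0,0],[0,0,0],[0,0,0],[0,0,0],[0,0,0],[0,0,0]],"jaw":[-1,-1,-1,-1,-1,-1,-1,-1,-1,-1]}' 40
```

```text
clock: 4.62
ee_pos: [0.5197, -0.2857, 0.1966]
orientation: [-0.004, 0.792, -0.611, -0.004]
wrist_force: [-5.0, 25.8, 8.8]
gripper_width: 0.0209
```

```bash
python3 -m inch '{"delta_pos":[[0,0,0],[0,0,0],[0,0,0]],"delta_rot":[[0,0,0],[0,0,0],[0,0,0]],"jaw":[-1,-1,-1]}'
python3 - <<'E'
from h import *
c=camera("wrist");cv2.imwrite("pics/w4.png",c["frame"])
o=observe();print(o["wrist_force"],o["moment"])
t=camera("top");crop(t,350,180,480,280,6,"t4.png")
E
```

```text
clock: 4.87
ee_pos: [0.5196, -0.2857, 0.1966]
orientation: [-0.003, 0.792, -0.61, -0.004]
wrist_force: [-4.7, 25.1, 9.3]
gripper_width: 0.0208
[-5.30713887 23.81209216  9.12528253] [ 3.41711911  0.65594425 -0.14126833]
```

View pics/w4.png

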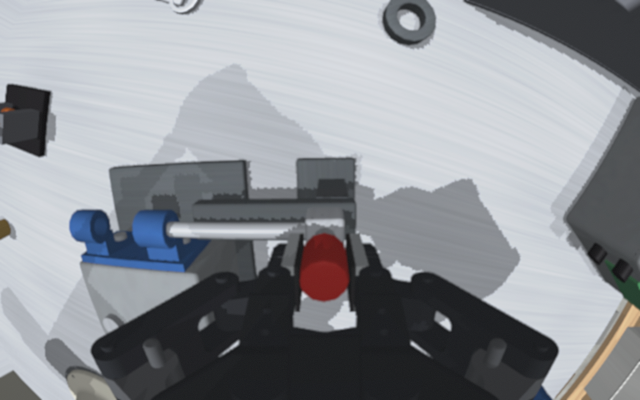

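View pics/t4.png

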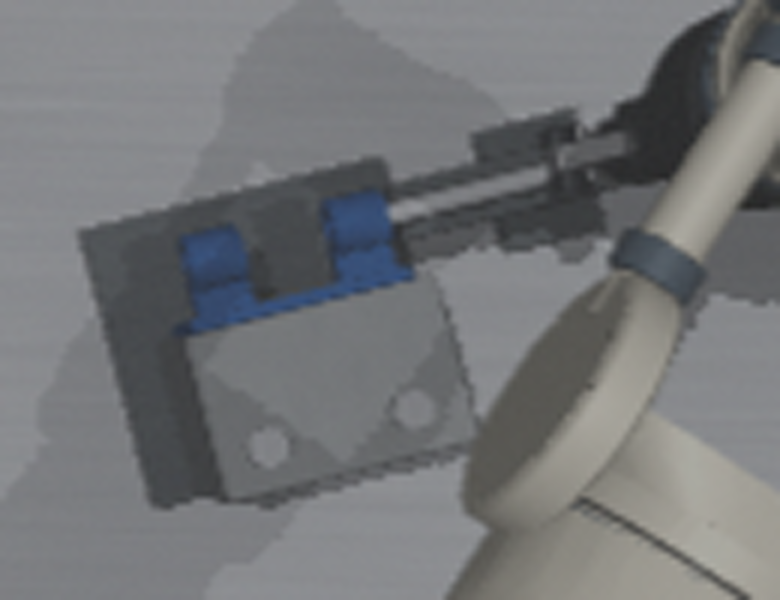

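```bash
python3 - <<'E'
from h import *
c=camera("wrist");crop(c,60,150,220,290,5,"w4a.png");crop(c,180,150,400,320,3.6,"w4b.png")
s=camera("scene");crop(s,150,150,290,290,5,"s4.png")
E
```

```text
(no output)
```

View pics/w4a.png

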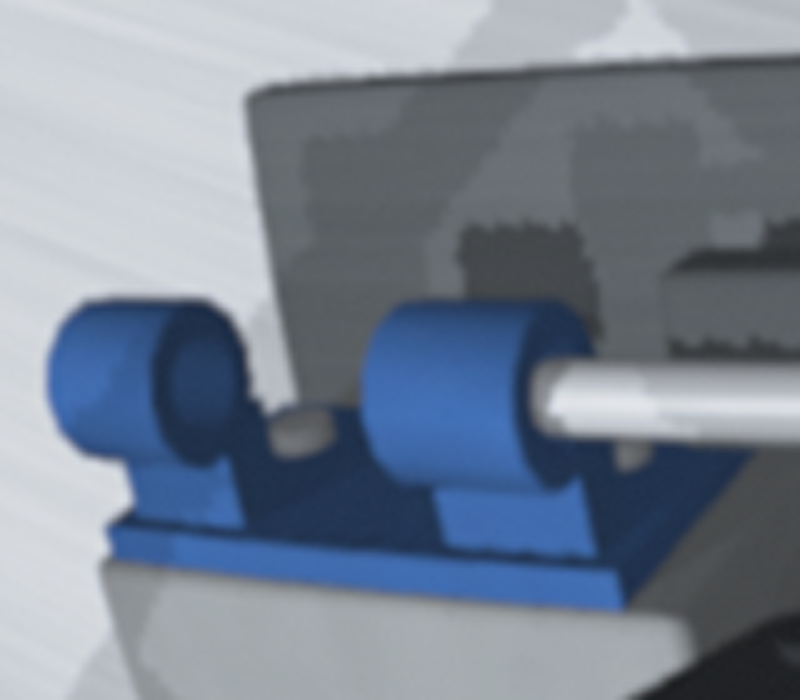

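View pics/w4b.png

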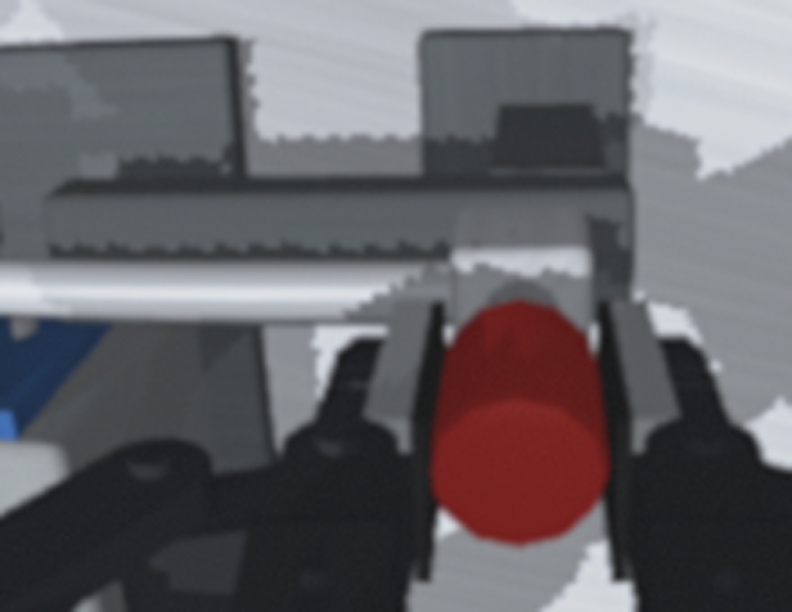

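View pics/s4.png

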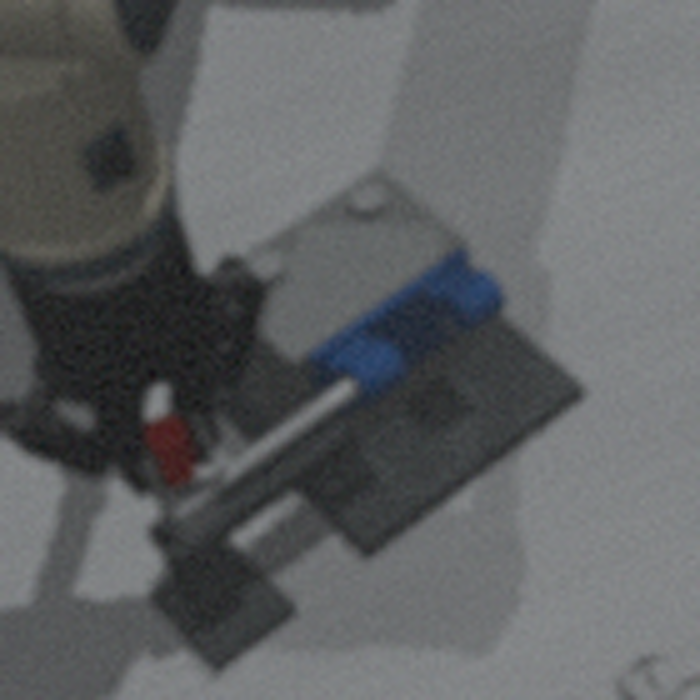

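```bash
python3 -m inch '{"delta_pos":[[-0.16,0,0],[0,0,0],[0,0,0],[0,0,-0.3],[0,0,0]],"delta_rot":[[0,0,0],[0,0,0],[0,0,0],[0,0,0],[0,0,0]],"jaw":[-1,-0.2,-0.2,-0.2,-0.2]}'
python3 - <<'E'
from h import *
o=observe();print(o["wrist_force"],o["ee_pos"])
c=camera("wrist");crop(c,180,150,400,320,3.6,"w5b.png");crop(c,60,150,220,290,5,"w5a.png")
E
```

```text
clock: 5.48
ee_pos: [0.5185, -0.2872, 0.2052]
orientation: [0.0, 0.791, -0.612, 0.001]
wrist_force: [0.3, -0.6, 0.2]
gripper_width: 0.0345
[ 0.26808703 -0.57089742  0.21608985] [ 0.51854427 -0.28724595  0.20518601]
```

View pics/w5b.png

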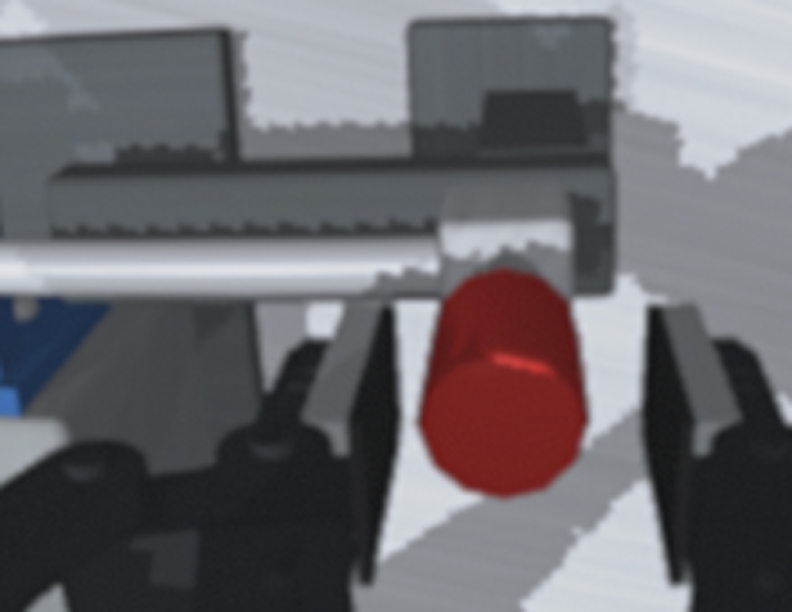

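View pics/w5a.png

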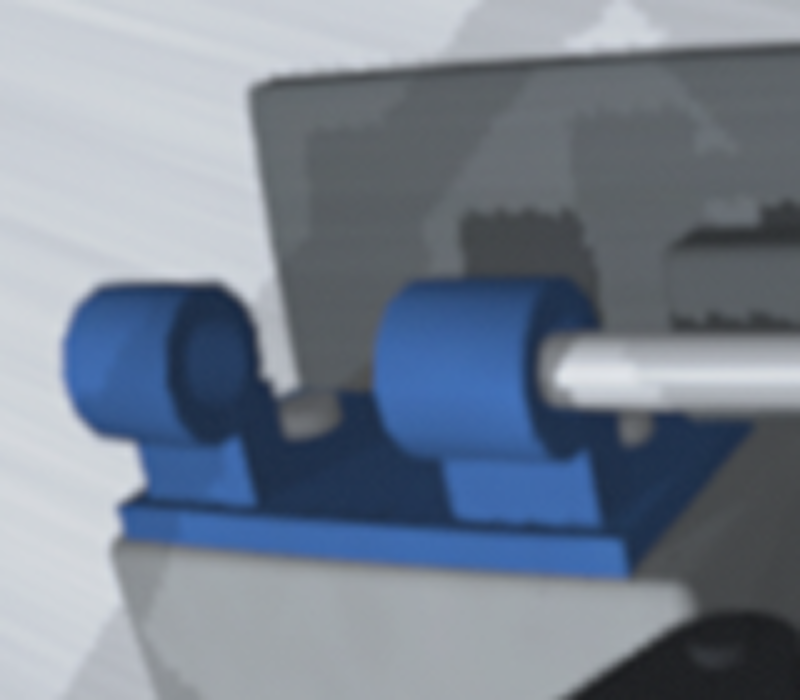

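```bash
python3 - <<'E'
from h import *
c=camera("wrist")
B=lambda x,y:ray(c,180+(x+.5)/3.6-.5,150+(y+.5)/3.6-.5,True)
A=lambda x,y:ray(c,60+(x+.5)/5-.5,150+(y+.5)/5-.5,True)
th=np.radians(15.4);ex=np.array([np.cos(th),np.sin(th),0]);ey=np.array([-np.sin(th),np.cos(th),0])
k=atz(B(504,420),.155);print("knob",k)
g=np.array([.4817,-.1513,0])
for n,r,z in [("knob",B(504,420),.155),("rail end",B(612,165),.09),("slide right top",B(572,222),.105),("slide L",B(441,222),.105),
  ("k2 in top",A(405,283),.108),("k2 out top",A(555,278),.108),("k1 in top",A(210,283),.108),("k1 out",A(95,288),.108),
  ("blk far-y",A(690,590),.1),("blk far+y",A(115,542),.1)]:
    p=atz(r,z);print(n,p.round(4),"jamb x,y",((p-g)@ex).round(4),((p-g)@ey).round(4))
E
```

```text
knob [ 0.52117564 -0.28469905  0.155     ]
knob [ 0.5212 -0.2847  0.155 ] jamb x,y 0.0026 -0.1391
rail end [ 0.5395 -0.2985  0.09  ] jamb x,y 0.0167 -0.1573
slide right top [ 0.5324 -0.2925  0.105 ] jamb x,y 0.0114 -0.1496
slide L [ 0.5272 -0.2721  0.105 ] jamb x,y 0.0117 -0.1285
k2 in top [ 0.504  -0.1692  0.108 ] jamb x,y 0.0168 -0.0232
k2 out top [ 0.5108 -0.1916  0.108 ] jamb x,y 0.0173 -0.0466
k1 in top [ 0.4948 -0.1351  0.108 ] jamb x,y 0.0169 0.0122
k1 out [ 0.4875 -0.1112  0.108 ] jamb x,y 0.0162 0.0371
blk far-y [ 0.4673 -0.2116  0.1   ] jamb x,y -0.0298 -0.0543
blk far+y [ 0.4379 -0.1045  0.1   ] jamb x,y -0.0298 0.0567
```

```bash
python3 -m inch '{"delta_pos":[[-0.08,0,0],[0,0,0],[0,0,0],[0,0,0],[0,0,0],[0.08,0,0],[0.08,0,0],[0.08,0,0],[0.04,0,0],[0,0,0],[0,0,0]],"delta_rot":[[0,0,0],[0,0,0],[0,0,0],[0,0,0],[0,0,0],[0,0,0],[0,0,0],[0,0,0],[0,0,0],[0,0,0],[0,0,0]],"jaw":[-1,-1,-1,-1,-1,-1,-1,-1,-1,-1,-1]}' 40
```

```text
clock: 6.5
ee_pos: [0.5185, -0.2861, 0.2039]
orientation: [-0.003, 0.792, -0.61, -0.006]
wrist_force: [-11.9, 19.7, 8.4]
gripper_width: 0.0207
```

```bash
python3 - <<'E'
from h import *
f=cv2.imread("pics/w2.png")[140:260,270:450]
g=cv2.imread("pics/w3.png")[140:260,270:450]
cv2.imwrite("pics/w23.png",cv2.resize(np.vstack([f,g]),None,fx=2.5*1.0,fy=2.5,interpolation=cv2.INTER_CUBIC))
c=camera("wrist");crop(c,260,150,400,290,5,"w6.png")
E
```

```text
(no output)
```

View pics/w23.png

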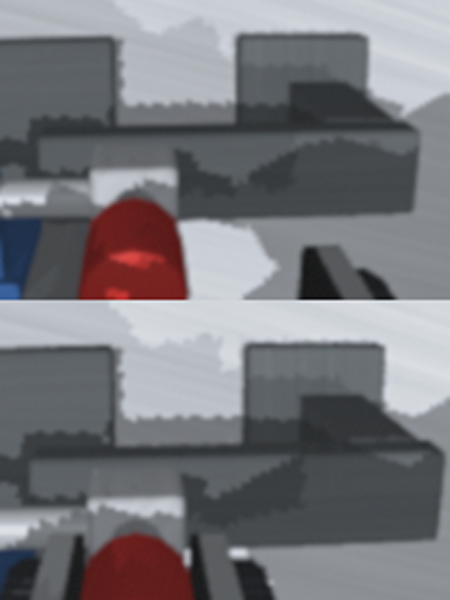

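View pics/w6.png

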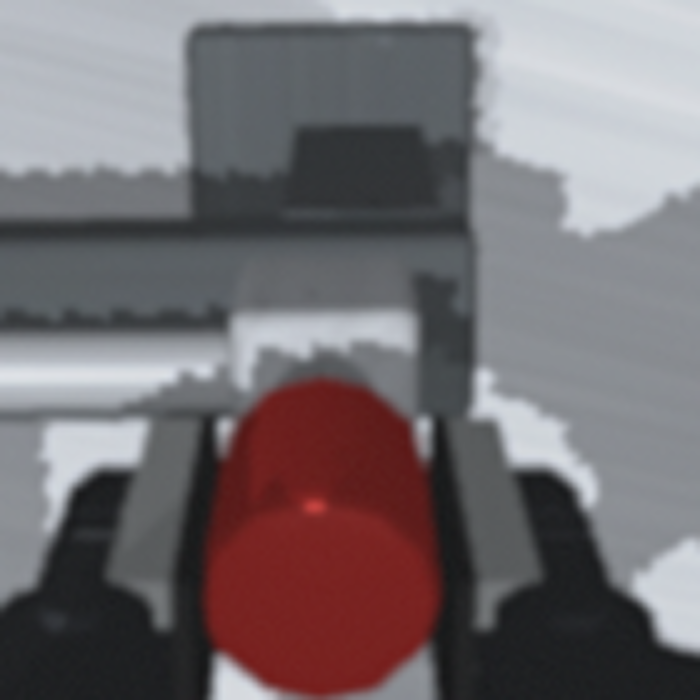

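```bash
cat > ov.py <<'E'
from h import *
def model(pin):
    L=[];a=np.linspace(0,2*np.pi,33)
    for y in (-.045,-.02,.02,.045): L.append(((255,255,0),[(.013*np.cos(q),y,.095+.013*np.sin(q)) for q in a]))
    for q in (.124,.155): L.append(((0,255,0),[(.011*np.cos(k),-.075-pin+.011*np.sin(k),q) for k in a]))
    L.append(((0,255,255),[(-.03,-.06,.1),(-.03,.06,.1)]))
    L.append(((0,255,255),[(-.024,-.06,.09),(-.024,.06,.09)]))
    return L
def draw(img,c,gap,yaw,pin,roi,s,name,fish):
    u0,v0,u1,v1=roi;im=cv2.resize(img[v0:v1,u0:u1],None,fx=s,fy=s,interpolation=cv2.INTER_CUBIC)
    R=Rn.from_euler('z',yaw,degrees=True).as_matrix();g=np.array([gap[0],gap[1],0])
    for col,P in model(pin):
        q=np.array([proj(c,g+R@np.array(p),fish) for p in P]);q=((q-[u0,v0]+.5)*s-.5)
        cv2.polylines(im,[np.round(q*8).astype(np.int32)],False,col,1,cv2.LINE_AA,3)
    cv2.imwrite("pics/"+name,im)
E
python3 - <<'E'
from ov import *
t=camera("top");c=camera("wrist");s=camera("scene")
draw(cv2.imread("pics/top0.png"),t,(.4817,-.1513),15.5,0,(350,180,470,280),6,"ov_t.png",False)
draw(c["frame"],c,(.4817,-.1513),15.5,.064,(60,140,400,300),2.35,"ov_w.png",True)
E
```

```text
(no output)
```

View pics/ov_t.png

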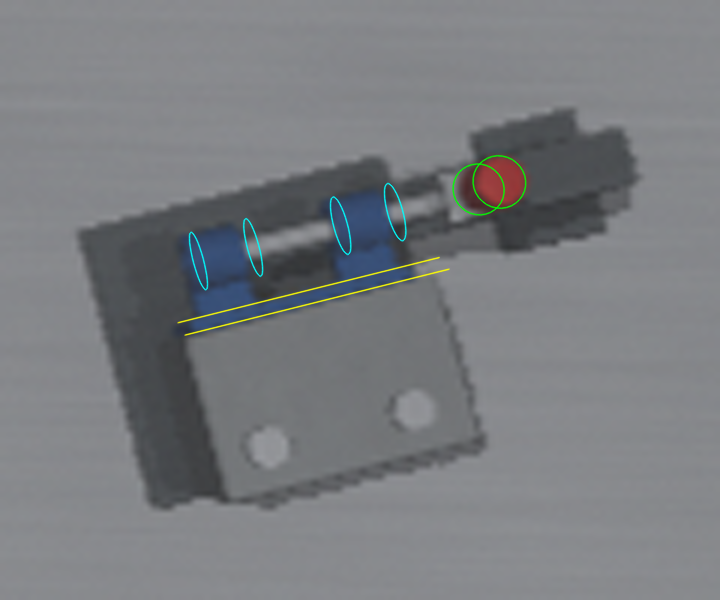

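View pics/ov_w.png

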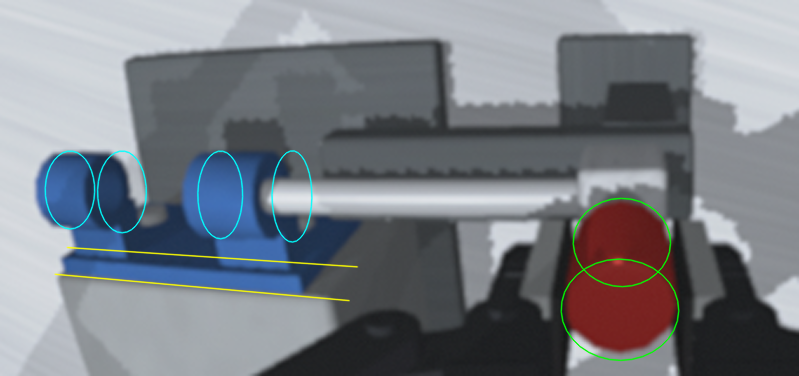

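```bash
python3 - <<'E'
from ov import *
t=camera("top");c=camera("wrist");s=camera("scene")
G=(.4805,-.1465)
draw(cv2.imread("pics/top0.png"),t,G,15.5,.004,(350,180,470,280),6,"ov_t2.png",False)
draw(cv2.imread("pics/scene0.png"),s,G,15.5,.004,(170,170,290,290),6,"ov_s2.png",False)
draw(c["frame"],c,G,15.5,.068,(60,140,400,300),2.35,"ov_w2.png",True)
a=cv2.imread("pics/ov_t2.png")[100:400,100:560];b=cv2.imread("pics/ov_s2.png")[40:420,40:500]
cv2.imwrite("pics/ov_ts.png",np.vstack([a[:220],b[:380]]))
E
```

```text
(no output)
```

View pics/ov_ts.png

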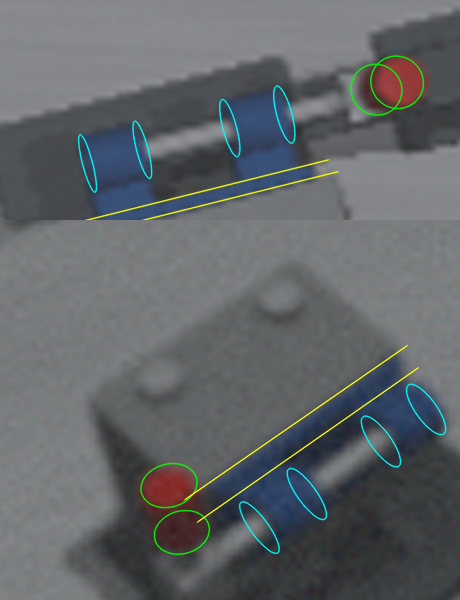

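View pics/ov_w2.png

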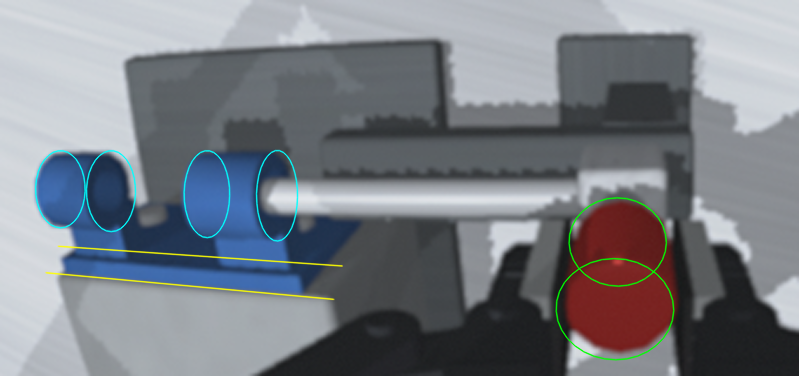

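```bash
python3 -m inch '{"delta_pos":[[-0.16,0,0],[0,0,0],[0,0,0],[0,0,0],[0,0,-0.6],[0,0,-1],[0,0,-1],[0,0,-1],[0,0,0],[0,0,0]],"delta_rot":[[0,0,0],[0,0,0],[0,0,0],[0,0,0],[0,0,0],[0,0,0],[0,0,0],[0,0,0],[0,0,0],[0,0,0]],"jaw":[-1,0,0.2,0.3,0.3,0.3,0.3,0.3,0.3,0.3]}'
python3 - <<'E'
from ov import *
c=camera("wrist");print(observe()["ee_pos"])
cv2.imwrite("pics/w7.png",c["frame"])
draw(c["frame"],c,(.4805,-.1465),15.5,.069,(100,120,400,300),2.6,"ov_w7.png",True)
E
```

```text
clock: 7.68
ee_pos: [0.5193, -0.2875, 0.296]
orientation: [-0.0, 0.791, -0.612, 0.002]
wrist_force: [-0.3, -0.3, 0.4]
gripper_width: 0.0558
[ 0.51891944 -0.28730718  0.29391332]
```

View pics/ov_w7.png

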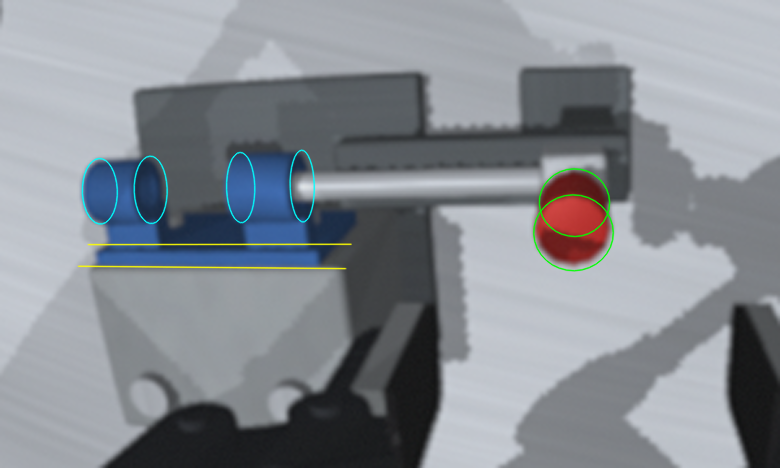

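```bash
python3 -m inch '{"delta_pos":[[-0.97,-0.35,0],[-0.97,-0.35,0],[-0.97,-0.35,0],[-0.97,-0.35,0],[-0.97,-0.35,0],[-0.97,-0.35,0],[-0.97,-0.35,0],[-0.97,-0.35,0],[-0.97,-0.35,0],[-0.97,-0.35,0],[-0.97,-0.35,0],[-0.97,-0.35,0],[-0.97,-0.35,0],[-0.97,-0.35,0],[-0.97,-0.35,0],[-0.97,-0.35,0],[-0.97,-0.35,0],[-0.97,-0.35,0],[-0.97,-0.35,0],[-0.97,-0.35,0]],"delta_rot":[[0,0,0],[0,0,0],[0,0,0],[0,0,0],[0,0,0],[0,0,0],[0,0,0],[0,0,0],[0,0,0],[0,0,0],[0,0,0],[0,0,0],[0,0,0],[0,0,0],[0,0,0],[0,0,0],[0,0,0],[0,0,0],[0,0,0],[0,0,0]],"jaw":[0,0,0,0,0,0,0,0,0,0,0,0,0,0,0,0,0,0,0,0]}'
python3 -m inch '{"delta_pos":[[0,0,0],[0,0,0],[0,0,0],[0,0,0],[0,0,0],[0,0,0],[0,0,0],[0,0,0],[0,0,0],[0,0,0],[0,0,0],[0,0,0],[0,0,0]],"delta_rot":[[0,0,-0.15],[0,0,-0.15],[0,0,-0.15],[0,0,-0.15],[0,0,-0.15],[0,0,-0.15],[0,0,-0.15],[0,0,-0.15],[0,0,-0.15],[0,0,-0.15],[0,0,-0.15],[0,0,0],[0,0,0]],"jaw":[0,0,0,0,0,0,0,0,0,0,0,0,0]}'
python3 - <<'E'
from h import *
c=camera("wrist");o=observe();print(o["ee_pos"],o["q"])
cv2.imwrite("pics/w8.png",c["frame"])
np.savez("w8.npz",R=c["R"],t=c["t"])
E
```

```text
clock: 9.4
ee_pos: [0.566, 0.2276, 0.2915]
orientation: [0.001, 0.791, -0.612, -0.001]
wrist_force: [-0.2, 0.0, -0.2]
gripper_width: 0.0427
clock: 10.48
ee_pos: [0.5661, 0.2263, 0.2921]
orientation: [0.0, 1.0, -0.012, -0.001]
wrist_force: [-0.3, -0.9, 0.2]
gripper_width: 0.0426
[0.56613627 0.2263563  0.29245925] [3.24540196e-01 1.16904135e-01 1.22331845e+00 5.49874117e-05
 1.80346853e+00 3.49228051e-01]
```

View pics/w8.png

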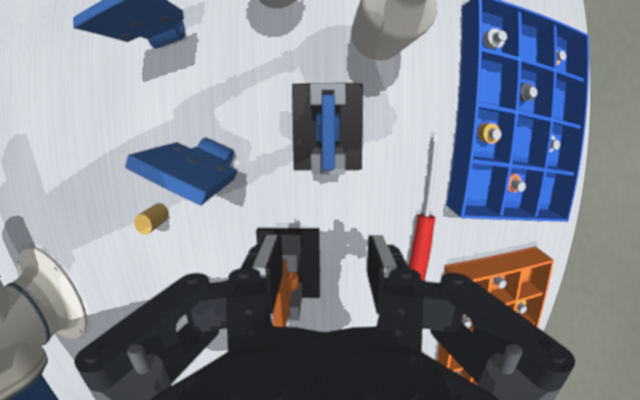

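```bash
python3 - <<'E'
from h import *
c=camera("wrist");t=camera("top");s=camera("scene")
crop(c,280,70,380,190,5,"w8c.png")
print("bottle",atz(ray(t,189,149.5),.19),atz(ray(s,445,158),.19))
E
```

```text
bottle [0.62942277 0.38341571 0.19      ] [0.63997324 0.38210831 0.19      ]
```

View pics/w8c.png

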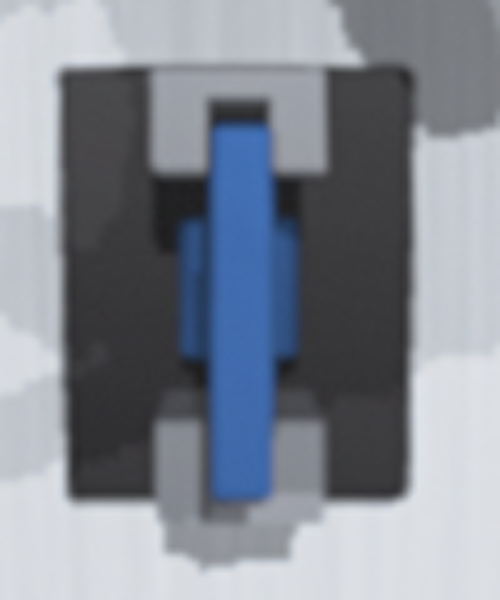

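```bash
python3 - <<'E'
from h import *
c=camera("wrist");t=camera("top");s=camera("scene")
W=lambda x,y:ray(c,280+(x+.5)/5-.5,70+(y+.5)/5-.5,True)
S=lambda x,y:ray(s,290+(x+.5)/5-.5,90+(y+.5)/5-.5)
T=lambda x,y:ray(t,160+(x+.5)/4-.5,130+(y+.5)/4-.5)
a,b=W(239,125),W(242,500)
print(tri([a,S(560,407),T(264,200)]),tri([b,S(468,437),T(355,203)]))
for z in (.115,.12,.125):
    A,B=atz(a,z),atz(b,z);d=A-B;print(z,A,B,((A+B)/2).round(4),np.linalg.norm(d),"yaw",np.degrees(np.arctan2(-d[0],d[1])))
E
```

```text
(array([0.57067832, 0.30828347, 0.11524301]), [np.float64(0.00013358367821528834), np.float64(0.0006861730817164131), np.float64(0.0007366964267933253)]) (array([0.5694511 , 0.24815264, 0.12151019]), [np.float64(0.0007084550545998571), np.float64(0.0008048965420473643), np.float64(0.0013488874532227532)])
0.115 [0.57081337 0.30828105 0.115     ] [0.56997337 0.24745436 0.115     ] [0.5704 0.2779 0.115 ] 0.06083249238620867 yaw -0.7911838585742107
0.12 [0.57076352 0.30800263 0.12      ] [0.5699404  0.24839794 0.12      ] [0.5704 0.2782 0.12  ] 0.05961037491838369 yaw -0.7911838585742561
0.125 [0.57071367 0.30772421 0.125     ] [0.56990743 0.24934152 0.125     ] [0.5703 0.2785 0.125 ] 0.05838825745055872 yaw -0.7911838585741939
```

```bash
python3 -m inch '{"delta_pos":[[0.04,-0.7,0],[0.04,-0.7,0],[0.04,-0.68,0],[0,0,0.8],[0,0,0.8],[0,0,0.8],[0,0,0.8],[0,0,0],[0,0,0]],"delta_rot":[[0,0,0],[0,0,0],[0,0,-0.013],[0,0,0],[0,0,0],[0,0,0],[0,0,0],[0,0,0],[0,0,0]],"jaw":[0,0,0,0,0,0,0,0,0]}' 80
python3 - <<'E'
from h import *
c=camera("wrist");print(observe()["ee_pos"])
cv2.imwrite("pics/w9.png",c["frame"])
E
```

```text
clock: 11.58
ee_pos: [0.5699, 0.2782, 0.2127]
orientation: [0.001, 1.0, -0.006, -0.001]
wrist_force: [0.3, 0.3, 0.8]
gripper_width: 0.0427
[0.57040949 0.27836842 0.21455178]
```

View pics/w9.png

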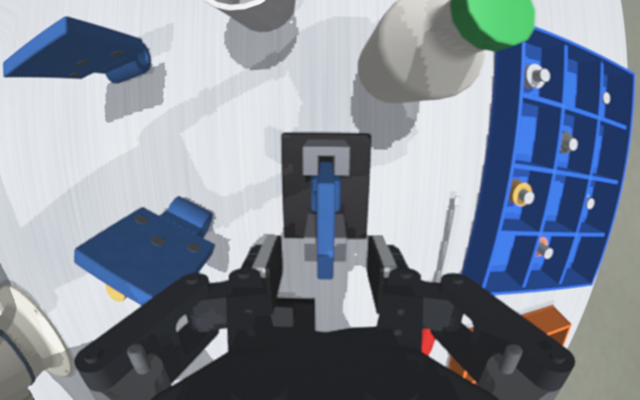

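The blue leaf's top edge runs from (326,162) to (326,278), midway between the pads, and the bottle is clear to the right. I'll descend and grip.

```bash
python3 -m inch '{"delta_pos":[[0,0,0.6],[0,0,0.6],[0,0,0.6],[0,0,0.5],[0,0,0.2],[0,0,0],[0,0,0],[0,0,0],[0,0,0],[0,0,0],[0,0,0],[0,0,0],[0,0,0]],"delta_rot":[[0,0,0],[0,0,0],[0,0,0],[0,0,0],[0,0,0],[0,0,0],[0,0,0],[0,0,0],[0,0,0],[0,0,0],[0,0,0],[0,0,0],[0,0,0]],"jaw":[0,0,0,0,0,0,0,-1,-1,-1,-1,-1,-1]}' 80
python3 - <<'E'
from h import *
o=observe();print(o["ee_pos"],o["wrist_force"],o["gripper_width"])
c=camera("wrist");cv2.imwrite("pics/w10.png",c["frame"])
E
```

```text
clock: 12.72
ee_pos: [0.5706, 0.2786, 0.1527]
orientation: [-0.0, 1.0, -0.005, 0.001]
wrist_force: [-0.9, 0.1, 5.5]
gripper_width: 0.0092
[0.57064552 0.27856601 0.15272737] [-0.8945534   0.10761211  5.4765344 ] 0.009175114796937316
```

View pics/w10.png

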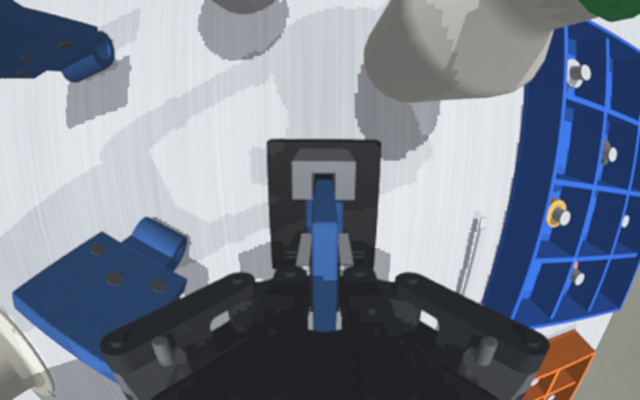

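```bash
python3 -m inch '{"delta_pos":[[0,0,-0.2],[0,0,-0.4],[0,0,-0.6],[0,0,-0.7],[0,0,-0.7],[0,0,-0.7],[0,0,-0.7],[0,0,-0.7],[0,0,-0.7],[0,0,-0.5],[0,0,-0.3],[0,0,0],[0,0,0],[0,0,0]],"delta_rot":[[0,0,0],[0,0,0],[0,0,0],[0,0,0],[0,0,0],[0,0,0],[0,0,0],[0,0,0],[0,0,0],[0,0,0],[0,0,0],[0,0,0],[0,0,0],[0,0,0]],"jaw":[-1,-1,-1,-1,-1,-1,-1,-1,-1,-1,-1,-1,-1,-1]}' 80
python3 - <<'E'
from h import *
o=observe();print(o["ee_pos"],o["wrist_force"],o["gripper_width"])
c=camera("wrist");cv2.imwrite("pics/w11.png",c["frame"])
s=camera("scene");crop(s,300,80,460,220,5,"s11.png")
E
```

```text
clock: 13.93
ee_pos: [0.5702, 0.2783, 0.3047]
orientation: [0.001, 1.0, -0.005, -0.001]
wrist_force: [-0.7, 0.7, -3.4]
gripper_width: 0.0092
[0.57018924 0.27825669 0.30465807] [-0.66165566  0.65060587 -3.43770102] 0.009153469206809027
```

View pics/w11.png

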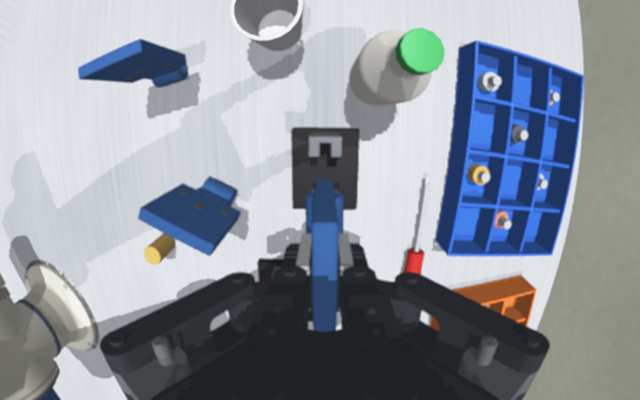

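View pics/s11.png

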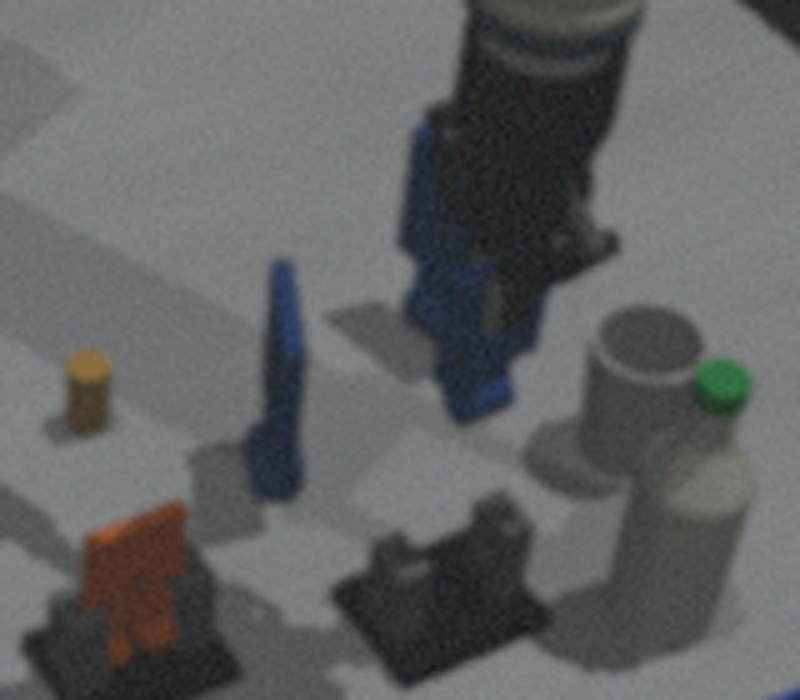

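```bash
python3 -m inch '{"delta_pos":[[-0.08,0.4,0],[-0.14,0.7,0],[-0.19,0.95,0],[-0.19,0.95,0],[-0.19,0.95,0],[-0.19,0.95,0],[-0.19,0.95,0],[-0.19,0.95,0],[-0.19,0.95,0],[-0.19,0.95,0],[-0.19,0.95,0],[-0.19,0.95,0],[-0.19,0.95,0],[-0.19,0.95,0],[-0.19,0.95,0],[-0.19,0.95,0],[-0.19,0.95,0],[-0.19,0.95,0],[-0.1,0.5,0],[-0.06,0.23,0]],"delta_rot":[[0,0,0],[0,0,0],[0,0,0],[0,0,0],[0,0,0],[0,0,0],[0,0,0],[0,0,0],[0,0,0],[0,0,0],[0,0,0],[0,0,0],[0,0,0],[0,0,0],[0,0,0],[0,0,0],[0,0,0],[0,0,0],[0,0,0],[0,0,0]],"jaw":[-1,-1,-1,-1,-1,-1,-1,-1,-1,-1,-1,-1,-1,-1,-1,-1,-1,-1,-1,-1]}'
python3 -m inch '{"delta_pos":[[0,0,0],[0,0,0],[0,0,0],[0,0,0],[0,0,0],[0,0,0],[0,0,0]],"delta_rot":[[0,0,-0.09],[0,0,-0.09],[0,0,-0.09],[0,0,-0.09],[0,0,0],[0,0,0],[0,0,0]],"jaw":[-1,-1,-1,-1,-1,-1,-1]}'
python3 - <<'E'
from ov import *
o=observe();print(o["ee_pos"],o["wrist_force"],o["gripper_width"],o["orientation"])
c=camera("wrist");s=camera("scene");t=camera("top")
cv2.imwrite("pics/w12.png",c["frame"])
G=(.4805,-.1465)
draw(c["frame"],c,G,15.5,.069,(180,60,460,270),2.8,"ov_w12.png",True)
draw(s["frame"],s,G,15.5,.069,(160,140,300,290),4,"ov_s12.png",False)
draw(t["frame"],t,G,15.5,.069,(350,170,490,290),4.5,"ov_t12.png",False)
E
```

```text
clock: 15.7
ee_pos: [0.4792, -0.1485, 0.3059]
orientation: [0.0, 1.0, -0.007, -0.0]
wrist_force: [0.2, -0.0, -3.3]
gripper_width: 0.0089
clock: 16.28
ee_pos: [0.4802, -0.1462, 0.3063]
orientation: [-0.0, 0.991, 0.135, -0.0]
wrist_force: [-0.1, 0.5, -4.2]
gripper_width: 0.0096
[ 0.48016182 -0.14623241  0.30625886] [-0.08660098  0.52371753 -4.24954304] 0.009610548358854026 [-6.14967845e-05  9.90881562e-01  1.34735749e-01 -6.29208689e-05]
```

View pics/ov_w12.png

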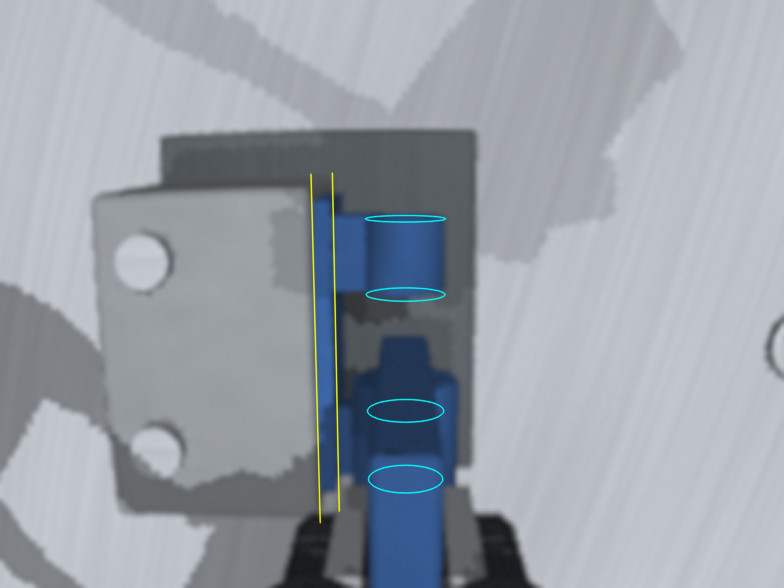

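View pics/ov_s12.png

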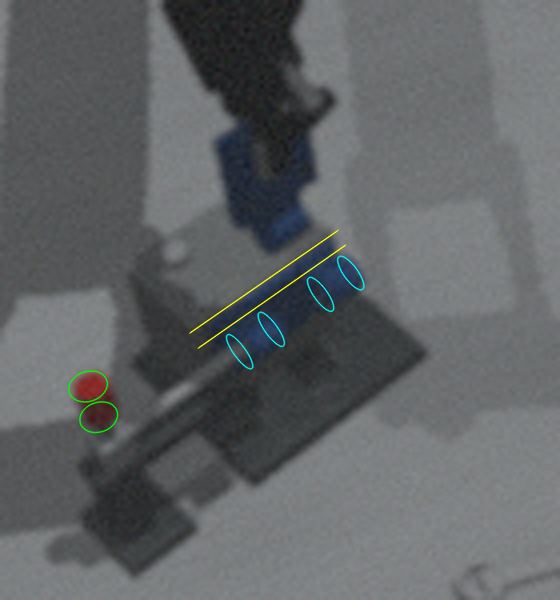

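View pics/ov_t12.png

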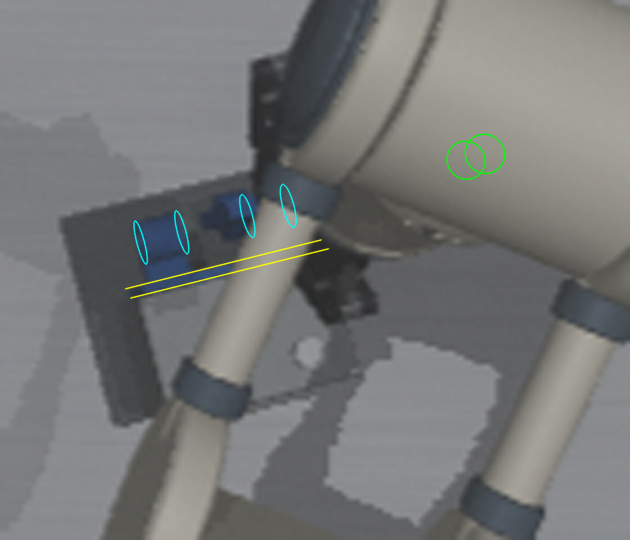

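```bash
python3 - <<'E'
from ov import *
s=camera("scene");t=camera("top")
im=cv2.imread("pics/scene0.png")
R=Rn.from_euler('z',15.5,degrees=True).as_matrix();g=np.array([.4805,-.1465,0])
for y in(-.0325,.0325): print("scene",proj(s,g+R@[0,y,.095]),"top",proj(t,g+R@[0,y,.095]))
print("knob",proj(s,g+R@[0,-.079,.139]))
draw(im,s,(.4805,-.1465),15.5,.0045,(200,190,260,250),10,"ov_s0.png",False)
draw(cv2.imread("pics/top0.png"),t,(.4805,-.1465),15.5,.0045,(375,195,445,245),10,"ov_t0.png",False)
E
```

```text
scene (np.float64(223.36354151952645), np.float64(224.62950960423407)) top (np.float64(408.9916353641842), np.float64(216.3829722976602))
scene (np.float64(243.4268650812956), np.float64(210.42006311549824)) top (np.float64(385.31070033895315), np.float64(222.26288737144716))
knob (np.float64(205.45029698024058), np.float64(224.4727622631157))
```

View pics/ov_s0.png

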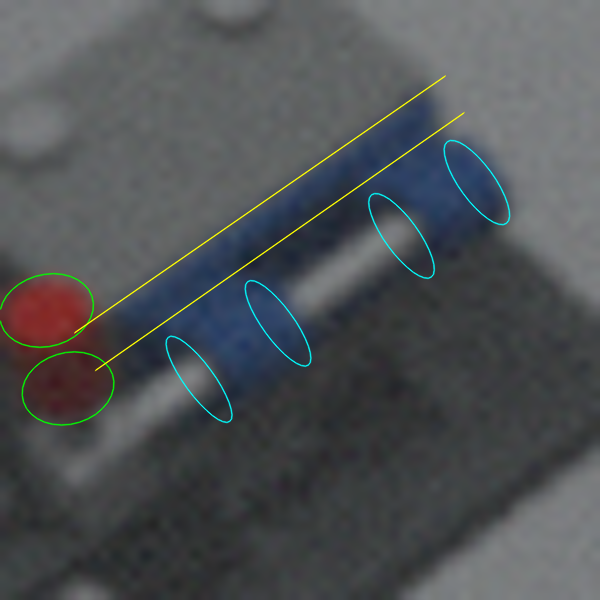

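View pics/ov_t0.png

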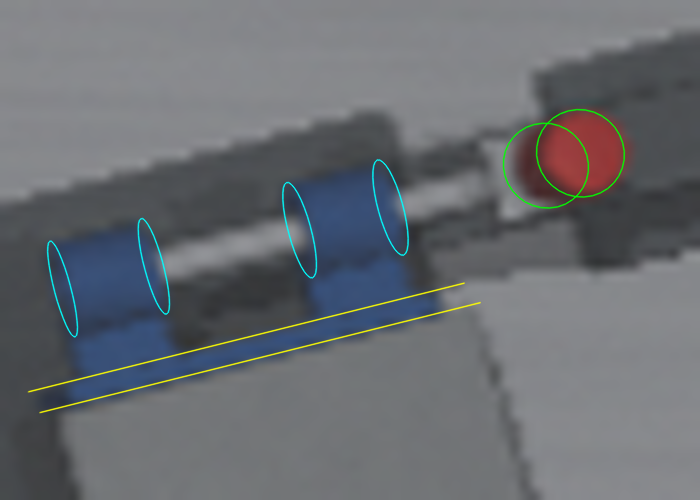

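```bash
python3 -m inch '{"delta_pos":[[0,0,0.3],[0,0,0.5],[0,0,0.5],[0,0,0.5],[0,0,0.4],[0,0,0.2],[0,0,0],[0,0,0],[0,0,0]],"delta_rot":[[0,0,0],[0,0,0],[0,0,0],[0,0,0],[0,0,0],[0,0,0],[0,0,0],[0,0,0],[0,0,0]],"jaw":[-1,-1,-1,-1,-1,-1,-1,-1,-1]}'
python3 - <<'E'
from ov import *
o=observe();print(o["ee_pos"],o["wrist_force"],o["gripper_width"],o["orientation"])
c=camera("wrist");s=camera("scene")
cv2.imwrite("pics/w13.png",c["frame"])
draw(c["frame"],c,(.4805,-.1465),15.5,.069,(220,80,440,300),2.7,"ov_w13.png",True)
crop(s,180,170,280,270,6,"s13.png")
E
```

```text
clock: 17.28
ee_pos: [0.4805, -0.1465, 0.2471]
orientation: [0.0, 0.991, 0.136, 0.001]
wrist_force: [0.3, 0.7, -3.7]
gripper_width: 0.0093
[ 0.48050882 -0.14652914  0.24714527] [ 0.29141241  0.69895874 -3.68327139] 0.009340038048257686 [3.01384356e-04 9.90764193e-01 1.35594668e-01 5.55419961e-04]
```

View pics/ov_w13.png

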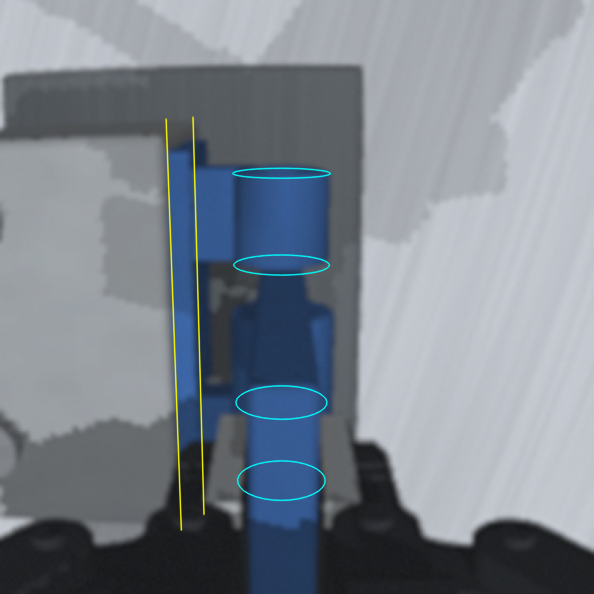

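View pics/s13.png

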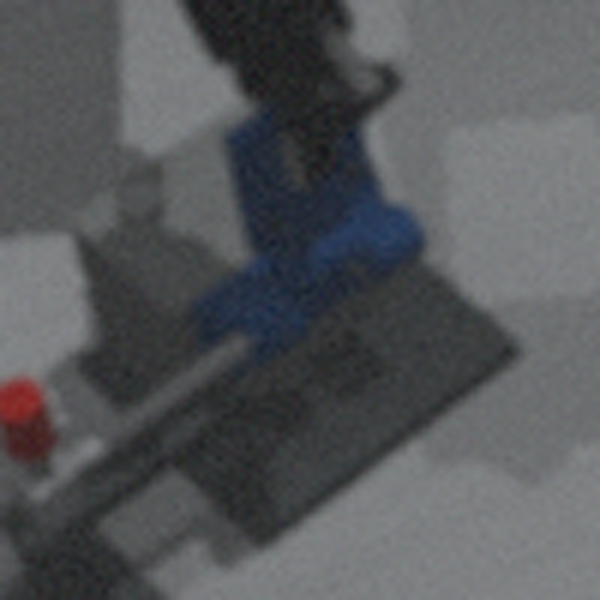

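```bash
python3 -m inch '{"delta_pos":[[0,0,0.3],[0,0,0.3],[0,0,0.2],[0,0,0.18],[0,0,0],[0,0,0],[0,0,0],[0,0,0]],"delta_rot":[[0,0,0],[0,0,0],[0,0,0],[0,0,0],[0,0,0],[0,0,0],[0,0,0],[0,0,0]],"jaw":[-1,-1,-1,-1,-1,-1,-1,-1]}'
cat > chk.py <<'E'
import sys
from ov import *
n=sys.argv[1]
o=observe();print(o["clock"],o["ee_pos"],o["wrist_force"],o["gripper_width"],o["orientation"])
c=camera("wrist");s=camera("scene");t=camera("top")
crop(c,260,110,400,260,5,f"w{n}.png")
crop(s,190,170,270,250,8,f"s{n}.png")
crop(t,360,190,430,240,9,f"t{n}.png")
E
python3 chk.py 14
```

```text
clock: 18.05
ee_pos: [0.4804, -0.1465, 0.2223]
orientation: [0.0, 0.991, 0.136, 0.0]
wrist_force: [0.1, 1.0, -3.1]
gripper_width: 0.009
18.05 [ 0.48043249 -0.14649178  0.2223136 ] [ 0.09520381  0.95154666 -3.08399015] 0.009006830285903777 [1.68543391e-04 9.90765769e-01 1.35584139e-01 3.23246184e-04]
```

View pics/w14.png

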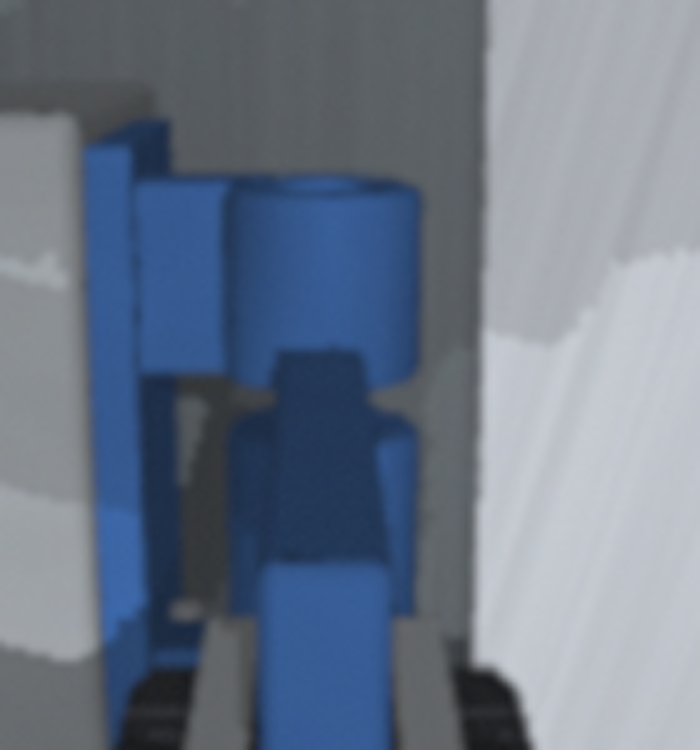

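View pics/s14.png

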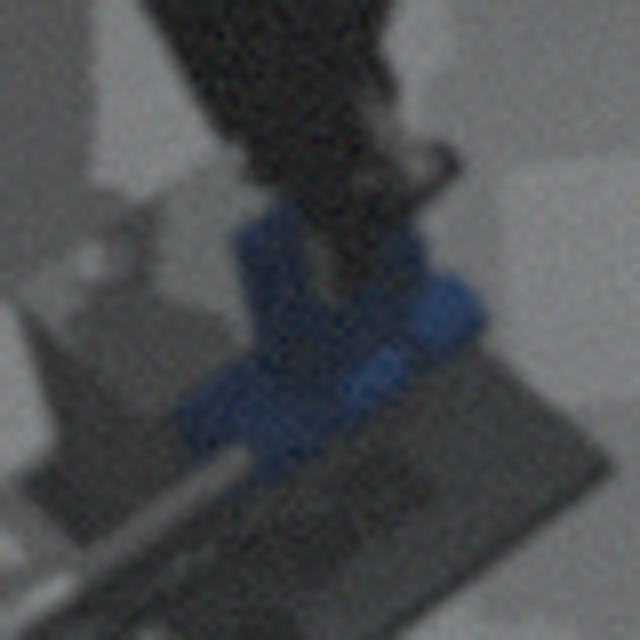

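View pics/t14.png

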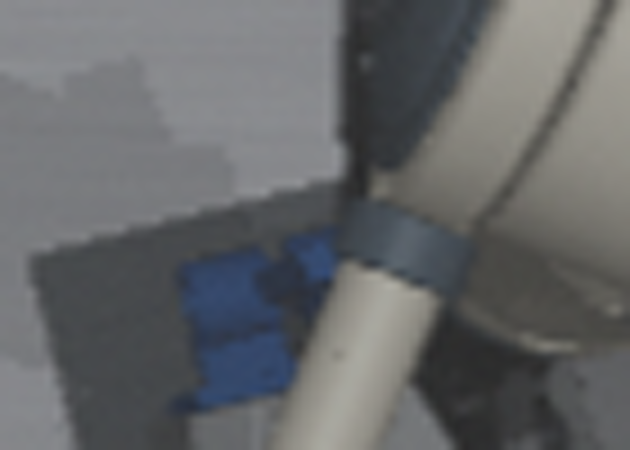

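```bash
cat > ov2.py <<'E'
from ov import *
def leafmodel(dz):
    L=[];a=np.linspace(0,2*np.pi,33)
    for y in(-.015,.015): L.append([(.013*np.cos(q),y,.013*np.sin(q)) for q in a])
    for x in(-.005,.005):
        L.append([(x,-.03,.095),(x,.03,.095),(x,.03,.022)])
    L.append([(-.005,.03,.095),(.005,.03,.095)]);L.append([(-.005,.03,.022),(.005,.03,.022)])
    return L
def draw2(c,gap,yaw,roi,s,name,fish,off=(0,0),voff=(0,0)):
    u0,v0,u1,v1=roi;im=cv2.resize(c["frame"][v0:v1,u0:u1],None,fx=s,fy=s,interpolation=cv2.INTER_CUBIC)
    o=observe();q=o["orientation"];RT=Rn.from_quat([q[1],q[2],q[3],q[0]]).as_matrix()
    RL=RT@np.diag([1,-1,-1]) # leaf x=tool x, y=-tool y, z=-tool z
    org=o["ee_pos"]+RT@np.array([0,0,.1277])
    print("knuckle",org)
    R=Rn.from_euler('z',yaw,degrees=True).as_matrix();g=np.array([gap[0],gap[1],0])
    J=[(col,[g+R@np.array(p) for p in P]) for col,P in model(.069)]+[((0,128,255),[org+RL@np.array(p) for p in P]) for P in leafmodel(0)]
    for col,P in J:
        qq=np.array([proj(c,p,fish) for p in P])+voff;qq=((qq-[u0,v0]+.5)*s-.5)
        cv2.polylines(im,[np.round(qq*8).astype(np.int32)],False,col,1,cv2.LINE_AA,3)
    cv2.imwrite("pics/"+name,im)
E
python3 - <<'E'
from ov2 import *
c=camera("wrist");s=camera("scene")
draw2(c,(.4805,-.1465),15.5,(260,110,400,260),5,"ov_w14.png",True)
draw2(s,(.4805,-.1465),15.5,(190,170,270,250),9,"ov_s14.png",False,voff=(1.0,-1.3))
E
```

```text
knuckle [ 0.48038793 -0.146487    0.09438469]
knuckle [ 0.48038793 -0.146487    0.09438469]
```

View pics/ov_w14.png

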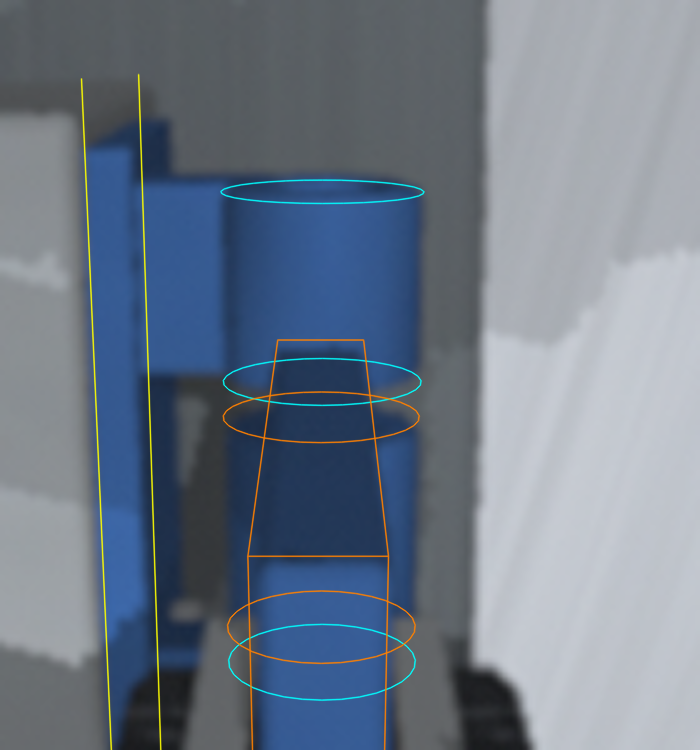

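View pics/ov_s14.png

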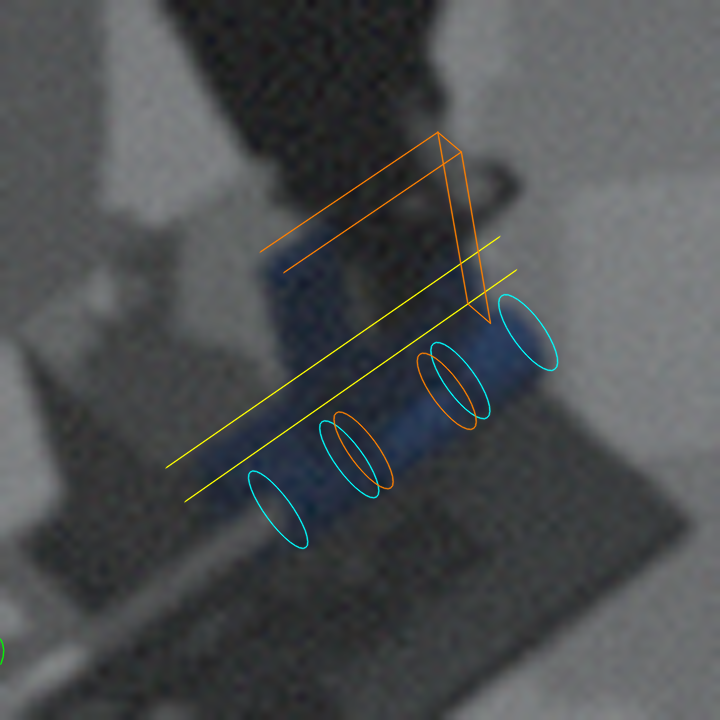

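```bash
python3 - <<'E'
from h import *
c=camera("wrist")
im=c["frame"][170:250,295:355].astype(float)
im=np.clip(im*1.8,0,255).astype(np.uint8)
cv2.imwrite("pics/w15.png",cv2.resize(im,None,fx=7.5,fy=7.5,interpolation=cv2.INTER_CUBIC))
E
```

```text
(no output)
```

View pics/w15.png

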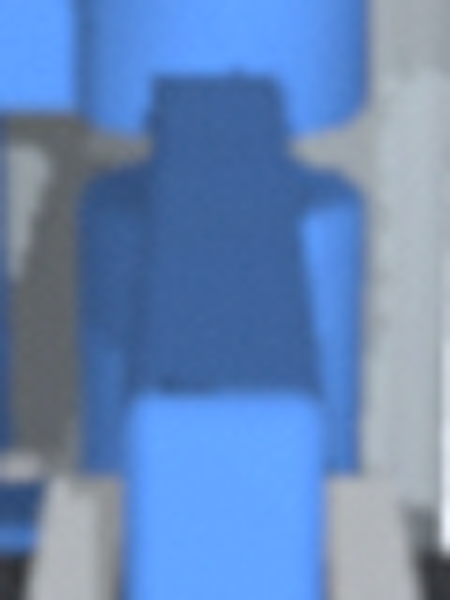

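```bash
python3 - <<'E'
from h import *
fs=[camera("scene")["frame"].astype(float) for _ in range(6)]
im=np.mean(fs,0)
np.save("sc.npy",im)
z=np.clip(im[195:240,205:260]*2.6-20,0,255).astype(np.uint8)
cv2.imwrite("pics/s16.png",cv2.resize(z,None,fx=14,fy=13,interpolation=cv2.INTER_CUBIC))
E
```

```text
(no output)
```

View pics/s16.png

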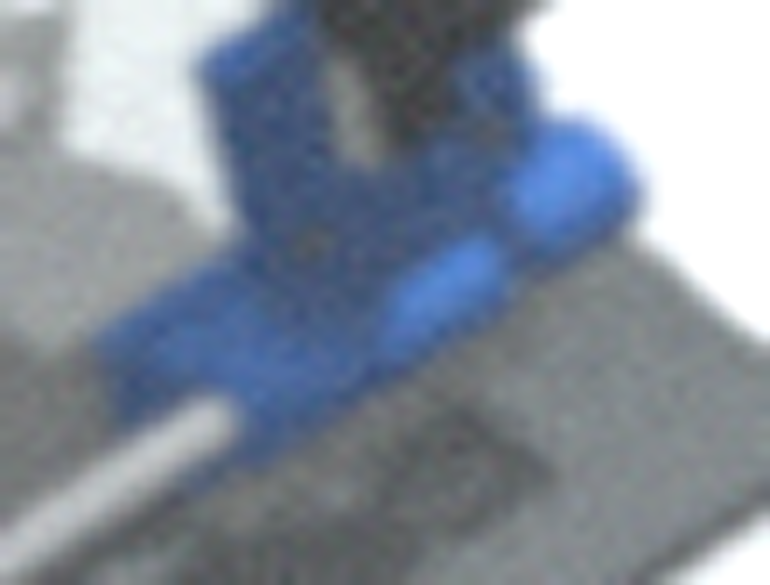

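```bash
python3 - <<'E'
from ov2 import *
s=camera("scene");im=np.load("sc.npy").astype(np.float32);im0=cv2.imread("pics/scene0.png").astype(np.float32)
R=Rn.from_euler('z',15.5,degrees=True).as_matrix();g=np.array([.4805,-.1465,0])
ys=np.linspace(-.06,.06,721)
P=np.array([proj(s,g+R@[0,y,.095]) for y in ys])
d=P[-1]-P[0];n=np.array([-d[1],d[0]])/np.linalg.norm(d)
vs=np.linspace(-14,14,281)
mx=(P[:,0][None]+vs[:,None]*n[0]).astype(np.float32);my=(P[:,1][None]+vs[:,None]*n[1]).astype(np.float32)
out=[]
for f in(im0,im):
    o=cv2.remap(f,mx,my,cv2.INTER_CUBIC);o=np.clip(o*2.4-20,0,255).astype(np.uint8)
    for y in(-.045,-.02,-.015,.015,.02,.045):
        x=int((y+.06)/.12*720);o[:12,x]=(0,255,255);o[-12:,x]=(0,255,255)
    out.append(o)
cv2.imwrite("pics/rect.png",np.vstack(out))
print("px per mm perp",  np.linalg.norm(np.array(proj(s,g+R@[0,0,.105]))-proj(s,g+R@[0,0,.095]))/10)
E
```

```text
px per mm perp 0.24780078530459196
```

View pics/rect.png

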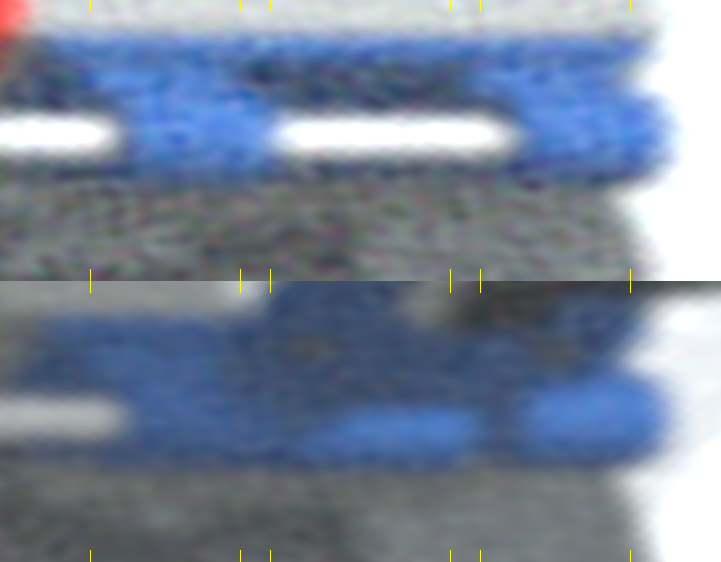

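```bash
python3 -m inch '{"delta_pos":[[0,-0.03,-0.02],[0,-0.025,0],[0,0,0],[0,0,0],[0,0,0]],"delta_rot":[[0,0,0],[0,0,0],[0,0,0],[0,0,0],[0,0,0]],"jaw":[-1,-1,-1,-1,-1]}'
python3 - <<'E'
from ov2 import *
o=observe();print(o["ee_pos"],o["wrist_force"])
s=camera("scene");im=np.mean([camera("scene")["frame"].astype(np.float32) for _ in range(6)],0).astype(np.float32);im0=cv2.imread("pics/scene0.png").astype(np.float32)
R=Rn.from_euler('z',15.5,degrees=True).as_matrix();g=np.array([.4805,-.1465,0])
ys=np.linspace(-.06,.06,721)
P=np.array([proj(s,g+R@[0,y,.095]) for y in ys])
d=P[-1]-P[0];n=np.array([-d[1],d[0]])/np.linalg.norm(d)
vs=np.linspace(-14,14,281)
mx=(P[:,0][None]+vs[:,None]*n[0]).astype(np.float32);my=(P[:,1][None]+vs[:,None]*n[1]).astype(np.float32)
o=cv2.remap(im,mx,my,cv2.INTER_CUBIC);o=np.clip(o*2.4-20,0,255).astype(np.uint8)
w=camera("wrist")["frame"][170:250,295:355].astype(float)
cv2.imwrite("pics/rect2.png",o)
cv2.imwrite("pics/w17.png",cv2.resize(np.clip(w*1.8,0,255).astype(np.uint8),None,fx=7.5,fy=7.5,interpolation=cv2.INTER_CUBIC))
print("blue profile rows; bottom edge (B-R) half level per column:")
dd=cv2.GaussianBlur(cv2.remap(im,mx,my,cv2.INTER_CUBIC),(9,5),0);bl=dd[:,:,0]-dd[:,:,2]
for x in (150,200,330,360,390,420,450,560,590,620):
    col=bl[140:240,x];h=col[:40].max()*.5;print(x,140+np.where(col>h)[0].max(),round(float(h),1))
E
```

```text
clock: 19.12
ee_pos: [0.4799, -0.1451, 0.2224]
orientation: [0.0, 0.991, 0.136, 0.0]
wrist_force: [0.7, -0.4, -3.9]
gripper_width: 0.0091
[ 0.47991738 -0.14510242  0.22238161] [ 0.71065366 -0.38290467 -3.86609696]
blue profile rows; bottom edge (B-R) half level per column:
150 181 15.4
200 183 16.2
330 182 18.0
360 182 21.0
390 180 24.0
420 180 23.3
450 179 24.4
560 175 23.6
590 177 23.9
620 176 24.5
```

View pics/rect2.png

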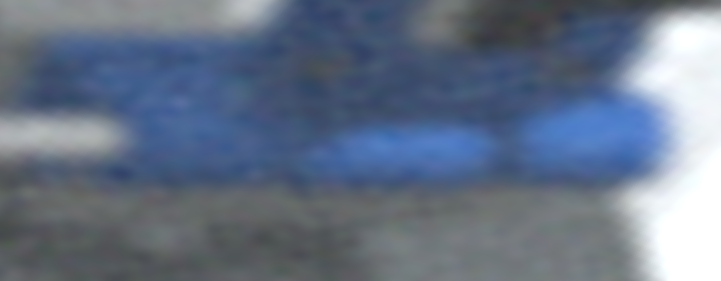

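View pics/w17.png

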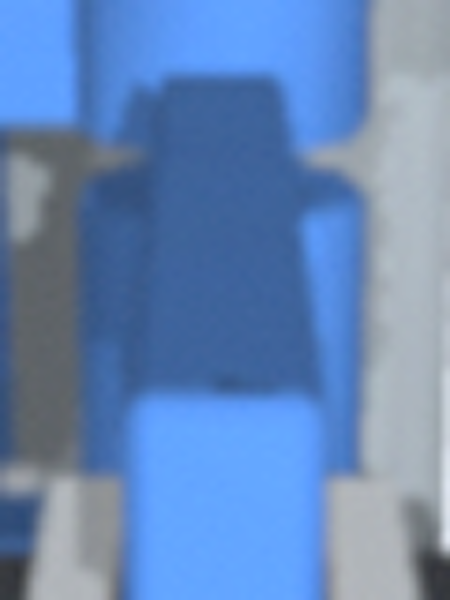

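```bash
python3 - <<'E'
from ov2 import *
s=camera("scene")
draw(s["frame"],s,(.4805,-.1465),15.5,.069,(150,150,300,290),5,"fin.png",False)
E
```

```text
(no output)
```

View pics/fin.png

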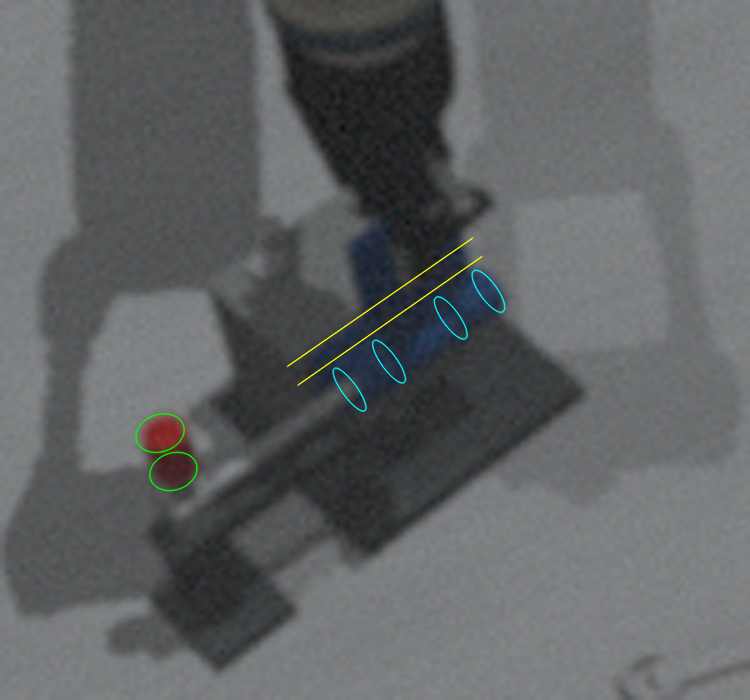

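```bash
python3 - <<'E'
from plant import *
print(finish_job()); o=observe(); print(o["clock"],o["wrist_force"],o["gripper_width"])
E
```

```text
the job is handed in; nothing more can be done
None
the job is handed in; nothing more can be done
```

I pulled the pin back to its stop, then lifted the blue leaf from its stand. It is the smallest of the three blue leaves and the only one standing in a stand. I hung it with its knuckle in the jamb's gap and handed the job in still holding it, at about 19.6 s.

**Last checks:**
- **Leaf position:** the scene view showed gaps of about 5 mm on the +y side and 6 mm on the -y side. The wrist view gave about 5 mm on the +y side and could not see the -y side. The bottom edges of the three knuckles lined up to within about 0.5 mm.
- **Height:** the arm pose puts the leaf's bore axis about 94.5 mm above the bench, against 95 mm wanted.
- **Support:** the wrist force was about 3.9 N downwards, which is the leaf's own weight, so it is not resting on the jamb.
- **Pin:** the knob still sits at about 0.069 m and the gap is clear.

**Disagreements:**
- **Pin travel:** the knob moved only about 64 mm before it stopped hard at about 25 N. It stopped at the same place when I gripped it higher and pulled again. The images suggest the pin started about 4–5 mm out rather than fully in, so I took this as the stop, but that rests on images good to about 2 mm.
- **Gap position:** my first estimate along the hinge axis was about 5 mm off. I corrected it from the wrist view. The scene camera places the knuckles about 2 mm differently from the wrist camera, so I centred the leaf against the fixed knuckles within each image.

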